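Load the vibration cradle heavy end low

TASK

Swing the cradle's red clamp lever fully open, then lay every blue reference rod that is on the table in a lane of its own, each with its heavy end block at the low end of the slope; the two blocks look alike, so lift each rod by its brass ball and notice which end sinks. When all of them are seated in the notches, swing the lever fully shut over them, and leave the other things on the table where they are.

Things in the scene. Friction and masses are not known exactly. Their poses are not given: they have to be found in the camera images.
- rod1: Reference rod (may be absent), 150 mm, 0.3-0.4 kg: blue tube dia 18, brass ball dia 34 at its middle, black hexagonal block 24 long, 36 across flats, 42 across corners on each end (102 of tube between). Hidden slug in one block: balance point about 20 mm off the ball centre; unmarked, axes do not tell. Origin: ball centre, 18 above the table when lying; x along the rod. Swivel: see low_rests
- rod2: Reference rod (may be absent), 150 mm, 0.3-0.4 kg: blue tube dia 18, brass ball dia 34 at its middle, black hexagonal block 24 long, 36 across flats, 42 across corners on each end (102 of tube between). Hidden slug in one block: balance point about 20 mm off the ball centre; unmarked, axes do not tell. Origin: ball centre, 18 above the table when lying; x along the rod. Swivel: see low_rests
- rod3: Reference rod (may be absent), 150 mm, 0.3-0.4 kg: blue tube dia 18, brass ball dia 34 at its middle, black hexagonal block 24 long, 36 across flats, 42 across corners on each end (102 of tube between). Hidden slug in one block: balance point about 20 mm off the ball centre; unmarked, axes do not tell. Origin: ball centre, 18 above the table when lying; x along the rod. Swivel: see low_rests
- rod4: Reference rod (may be absent), 150 mm, 0.3-0.4 kg: blue tube dia 18, brass ball dia 34 at its middle, black hexagonal block 24 long, 36 across flats, 42 across corners on each end (102 of tube between). Hidden slug in one block: balance point about 20 mm off the ball centre; unmarked, axes do not tell. Origin: ball centre, 18 above the table when lying; x along the rod. Swivel: see low_rests
- cradle: Sloped test cradle, fixed, base 210 x 310 mm. Origin on the table straight below the middle lane's seat point; z up, x level towards the high side, y across the lanes. Its plate and three parallel lanes, 78 mm apart, rise at 30 degrees (0.524 rad) towards +x, so the low ends face the robot. The plate's surface is 45 mm under the axes of seated rods.
- low_rests: Lower cross rail of the cradle with its three notches, fixed. Origin at the middle lane's seat point; x up the slope along the lanes, z square to it. A rod heavy end low puts three quarters of its weight here. Each rod sits on its ball by a sprung swivel: held by the ball, its heavy end sinks about 30 degrees from where it was gripped (moment at the fingers about 0.06 N m).
- lane1 (a point): Seat point of the lane on the -y side: where the ball centre of a seated rod lies, 105 mm above the table. Each lane is two white V-notches, 8 mm thick, 38 mm up and down the slope from this point, mouth 40 mm wide, that carry the tube: ball midway between them, blocks outside them (9 mm of play each way).
- lane2 (a point): Seat point of the middle lane (as lane1).
- lane3 (a point): Seat point of the lane on the +y side, next to the lever's pivot (as lane1).
- clamp (a joint): Red clamp lever on a pivot square to the sloping plate, rad: 0 = shut (its 250 mm bar lies across the lanes, 7 mm above the balls of seated rods); grows counter-clockwise seen from above to 1.6 = fully open (bar pointing up the slope beside the lanes, knob downhill of the pivot). Stays where it is left; friction 0.15 N m, about 2 to 3 N at the knob.
- pivot (a point): Pivot axis of the clamp lever (square to the slope), at mid-thickness of its bar, which is 18 mm wide, 10 thick; 155 mm from the middle lane on the +y side.
- knob (a point): Black round knob, dia 24, 42 mm long, standing square to the slope on the lever's short tail, 65 mm from the pivot on the side opposite the bar. This point is on its axis, 19 mm below its top and 23 mm above the tail. It does not turn on the lever.
- post: Bystander, leave alone: steel post on a 38 mm foot, 60 mm tall. Origin: centre of its underside.
- lens: Bystander, leave alone: lens in a black mount, 60 mm tall. Origin: centre of its underside.
- adaptor: Bystander, leave alone: black power adaptor, 55 x 120 x 34 mm. Origin: centre of its underside.
- driver: Bystander, leave alone: screwdriver lying on the table. Origin: within the tool, on its axis.
- mug: Bystander, leave alone: blue mug, 90 mm tall. Origin: centre of its underside.
- case: Bystander, leave alone: orange case, 110 x 70 x 30 mm. Origin: centre of its underside.
Not all that is in view belongs to the job. Leave any orange look-alike of the rod2 alone.

How it is judged:
On the way, in this order (a step that is already met when the one before it is completed fails the run):
1. the clamp lever is swung open (beyond 1.35 rad) (value of joint clamp above 1.35 rad), for 0.2 s.
2. with the lever still open, every rod lies seated in a lane with its heavy end low ((distance between rod1 and lane1 below 0.016 m or distance between rod1 and lane2 below 0.016 m or distance between rod1 and lane3 below 0.016 m) and angle between the x axis of each of rod1, rod2, rod3, rod4 and the x axis of low_rests, either way round below 0.12 rad and contact force between each of rod1, rod2, rod3, rod4 and low_rests above 2.2 N and (distance between rod2 and lane1 below 0.016 m or distance between rod2 and lane2 below 0.016 m or distance between rod2 and lane3 below 0.016 m) and (distance between rod3 and lane1 below 0.016 m or distance between rod3 and lane2 below 0.016 m or distance between rod3 and lane3 below 0.016 m) and (distance between rod4 and lane1 below 0.016 m or distance between rod4 and lane2 below 0.016 m or distance between rod4 and lane3 below 0.016 m) and value of joint clamp above 1.2 rad), for 0.3 s.
3. the lever is swung shut (below 0.12 rad) (value of joint clamp below 0.12 rad), for 0.2 s.
At the end, for the whole second after the job is handed in: Every rod present lies at rest in a lane, ball centre within 16 mm of the lane's seat point, along the lane within 7 degrees, heavy end low (so that it bears on the lower rail with more than 2.2 N); the clamp lever is shut, below 0.12 rad ((distance between rod1 and lane1 below 0.016 m or distance between rod1 and lane2 below 0.016 m or distance between rod1 and lane3 below 0.016 m) and angle between the x axis of each of rod1, rod2, rod3, rod4 and the x axis of low_rests, either way round below 0.12 rad and contact force between each of rod1, rod2, rod3, rod4 and low_rests above 2.2 N and (distance between rod2 and lane1 below 0.016 m or distance between rod2 and lane2 below 0.016 m or distance between rod2 and lane3 below 0.016 m) and (distance between rod3 and lane1 below 0.016 m or distance between rod3 and lane2 below 0.016 m or distance between rod3 and lane3 below 0.016 m) and (distance between rod4 and lane1 below 0.016 m or distance between rod4 and lane2 below 0.016 m or distance between rod4 and lane3 below 0.016 m) and value of joint clamp below 0.12 rad and linear speed of each of rod1, rod2, rod3, rod4 below 0.02 m/s); the robot touches nothing.
It fails at once if a bystander is moved more than 40 mm (distance of any of post, lens, adaptor, driver, mug, case from where it was at the start of the episode above 0.04 m).
Of rod1, rod2, rod3, rod4 only 2 to 3 are there at a start; the rules pass over those that are not, and their reading is None.
At some moment in a run one of rod1, rod2, rod3, rod4 may be knocked a few centimetres aside while the robot is not near it.
Once in a run the grip may slacken for a moment while it holds something.
It also fails if it takes over 210 s, if anything falls off the work surface, if the arm or the gripper's body presses on something with over 40 N, if the wrist force passes 120 N, or if a joint passes its speed limit or range.

ROBOT

A 6-joint arm with a two-finger parallel gripper is mounted at the origin on the work surface. World frame = base frame: x ahead of the robot, y to its left, z up, the work surface at z = 0. Lengths are in m, angles in rad, forces in N, time in s.
With the tool pointing down it reaches from about 0.3 to 0.775 m from the base axis. Payload 14.6 kg.
Tool frame: the origin (TCP) lies midway between the tips of the shut fingers; the grasp point (between the pads) lies 19 mm behind it (ctrl.hold_point_z is the distance from the TCP to the grasp point, in m); z points along the fingers, x is the direction in which the jaws open and shut, and the axes are right-handed (so a half turn about z gives the same grasp; the last joint's range is limited). The gripper opens to 94 mm and grips with 3 to 60 N. Pads are 16 mm wide; open, the fingers measure 119 mm over their backs; the gripper's body (75 mm by 177 mm) begins 78 mm behind the grasp point.
Start: joints at [1.099, 0.3, 1.521, -0, 1.321, -0.067], TCP at [0.217, 0.506, 0.205] pointing down, gripper open.
Joint ranges: [-3.03, 3.03], [-0.79, 2.21], [0.23, 2.52], [-1.04, 4.18], [0, 3.07], [-2.55, 2.55]. Speed limits (rad/s): [2.22, 2.22, 2.57, 3.14, 3.14, 3.14].

INTERFACE

Orientations are given as [roll, pitch, yaw] about the fixed x, y, z axes, in that order (R = Rz(yaw) Ry(pitch) Rx(roll)).
In Python, from station import ctrl, viewer, ticket, nets gives the robot as it stands.
- The arm moves only by the tool carry_out, never from a script. Its argument "commands" is one flat list of numbers, 7 for each row, row after row: the closure, from -1 (fully open) to 1 (shut), so that 0 is half open, then the shift along the world's x, y, z in cm, then the turn, a rotation vector about the world's x, y, z in rad. In form: [gripper, tx, ty, tz, ax, ay, az, gripper, tx, ty, tz, ax, ay, az, ...]. A call has 1 to 12 rows; each row is the pose to reach, as a shift and turn from the pose measured when the call began; what a row does not reach only later rows make up. A row lasts 1/12 s, in which the tool goes at most 41.7 mm and 7.16 degrees, less where a joint would pass 70% of its speed; a pose out of reach is approached as far as the arm can. A call with a gripper value outside its range is refused whole. The fingers move at their own pace and stop on an object; "force" is the grip in N (left out, the last holds). Time passes only in rows, so rows that repeat a pose let the fingers close. It gives the time, the measured TCP pose, the force and the opening at its end, in the units of the state.
- ctrl.get_obs(): the state, without advancing time (a new reading comes with each control period).
- viewer.camera(name): name is "scene" or "top" or "wrist"; returns (picture, depth): 480x640x3 uint8, blue, green, red; 480x640 float32, m along the optical axis (not along the pixel's ray), 0 where there is no reading.
- viewer.camera_info(name): a dict with "fx", "fy", "cx", "cy" (pixels), "D" ([k1, k2, p1, p2, k3] as OpenCV has them; the pictures are not rectified), "R" (3x3) and "t" (3): a world point X has camera coordinates R X + t. Camera axes: x right, y down, z forward; pixel columns grow to the right and rows downward; lengths in m; the calibration is good to about 2 mm. A picture is of the moment at which its call begins: read the wrist's pose just before it. camera_info takes no time and is no camera call; for the wrist camera it gives the pose at the moment of the call.
- ticket.hand_in(): hands the job in, once; it reports no verdict.
Trained networks look in the newest picture that a camera, given by its name, has taken for a name from the list of things; names that differ only in an ending like _2 or _b are one class to them, and where a whole thing is asked for, a point or a joint stands for the part that bears it (a point fixed in the world has none). Each returns a list of dicts, best first, with "confidence" (0 to 1); they miss things now and then, are a little off and sometimes report something else, mostly with a low value. They report only what shows in the picture. A call takes as long as a camera call. They do not tell look-alikes from the thing itself.
- nets.silhouettes(camera, thing): "region" (480x640 bool, what is visible of it) and "extent" ([left, top, right, bottom] in pixels, round what is visible of it).
The state is a dict: "time_s": time; "qpos": joint angles; "joint_vel": joint speeds; "tau": joint torques, N m; "ee_pos": TCP position; "eef_rot": TCP orientation; "force": force on the tool from outside, world axes, zero at the start; "moment": the same for the moment, N m; "grip_width": finger opening in m.
Only numpy, scipy, OpenCV 4.12 (cv2) and the standard library are available. Lean on these libraries where they do the work, as an engineer would, in place of code of your own. Each camera call takes 0.05 s, during which the arm holds its last target. There are 200 camera calls.

## Working session

There is one attempt and no reset: what is moved stays moved. The work goes in short steps, Python scripts to look and compute and a tool call to move; the robot and the scene stay as the last step left them, time stands still between calls to the robot, and variables do not carry over. Pictures are saved under pics/ and viewed, about 12 in all and at most 16, crops included, and the job is handed in when it is done.

Besides the shell and the picture viewer there is one more tool, called after ">>>" as a command line: name --argument value ..., lists and objects as JSON in quotes. carry_out: Moves the arm, as the interface text tells. Its arguments: {"type":"object","properties":{"commands":{"type":"array","items":{"type":"number"}},"force":{"type":"number"}},"required":["commands"]}

```bash
mkdir -p pics; ls
cat > h.py <<'E'
import numpy as np, cv2
from station import ctrl, viewer, ticket, nets
def K(ci): return np.array([[ci["fx"],0,ci["cx"]],[0,ci["fy"],ci["cy"]],[0,0,1.]])
def world(ci,u,v,d):
    u=np.atleast_1d(u).astype(float);v=np.atleast_1d(v).astype(float);d=np.atleast_1d(d)
    p=cv2.undistortPoints(np.stack([u,v],1).reshape(-1,1,2),K(ci),np.array(ci["D"])).reshape(-1,2)
    X=np.c_[p*d[:,None],d]; return (X-np.array(ci["t"]))@np.array(ci["R"])
def proj(ci,P):
    r,_=cv2.Rodrigues(np.array(ci["R"])); q,_=cv2.projectPoints(np.array(P,float).reshape(-1,1,3),r,np.array(ci["t"],float),K(ci),np.array(ci["D"])); return q.reshape(-1,2)
def st():
    o=ctrl.get_obs(); print({k:np.round(o[k],4).tolist() for k in ("time_s","qpos","ee_pos","eef_rot","force","moment","grip_width")}); return o
E
python3 - <<'E'
from h import *
st()
for c in("scene","top"):
    im,d=viewer.camera(c); cv2.imwrite(f"pics/{c}0.png",im); np.save(f"{c}0.npy",d)
    ci=viewer.camera_info(c); print(c,{k:np.round(ci[k],3).tolist() for k in ci})
    for t in("rod1","knob","cradle","low_rests"):
        for r in nets.silhouettes(c,t)[:6]:
            m=r["region"]; v,u=np.nonzero(m&(d>0)); 
            if len(u)==0: print(c,t,"empty");continue
            P=world(ci,u,v,d[v,u]); print(c,t,round(r["confidence"],2),r["extent"],m.sum(),P.mean(0).round(3),P.max(0).round(3),P.min(0).round(3))
E
```

```text
pics
{'time_s': 0.0, 'qpos': [1.0994, 0.3005, 1.5216, -0.0, 1.3207, -0.0666], 'ee_pos': [0.2165, 0.5053, 0.2049], 'eef_rot': [-3.1415, 0.0012, 1.166], 'force': [-0.659, 0.0424, -0.1783], 'moment': [0.0717, -0.0086, -0.0653], 'grip_width': 0.0938}
scene {'fx': 579.56, 'fy': 579.56, 'cx': 316.344, 'cy': 239.628, 'D': [0.024, 0.0, 0.0, 0.0, 0.0], 'R': [[0.27, 0.963, 0.009], [0.769, -0.21, -0.603], [-0.579, 0.17, -0.798]], 't': [-0.141, -0.308, 1.943]}
scene rod1 0.98 [188.3, 296.8, 230.3, 348.1] 566 [ 0.612 -0.315  0.028] [ 0.681 -0.272  0.043] [ 0.532 -0.358 -0.001]
scene rod1 0.93 [172.9, 248.4, 214.5, 293.0] 543 [ 0.449 -0.33   0.026] [ 0.519 -0.282  0.042] [ 0.368 -0.38  -0.005]
scene rod1 0.92 [243.6, 234.5, 280.7, 279.4] 518 [ 0.441 -0.136  0.026] [ 0.502 -0.071  0.043] [ 0.357 -0.198 -0.006]
scene rod1 0.91 [129.3, 208.9, 167.5, 246.9] 480 [ 0.247 -0.441  0.026] [ 0.314 -0.391  0.045] [ 0.166 -0.496 -0.007]
scene rod1 0.71 [190.8, 199.0, 230.3, 237.6] 509 [ 0.26  -0.256  0.024] [ 0.331 -0.206  0.044] [ 0.147 -0.308 -0.008]
scene knob 0.75 [350.3, 196.6, 423.6, 271.4] 710 [0.546 0
[... 698 characters left out ...]
 [ 0.53  -0.358 -0.005]
top rod1 0.61 [350.3, 241.9, 391.3, 283.6] 442 [ 0.432 -0.131  0.029] [ 0.496 -0.07   0.047] [ 0.37  -0.194 -0.01 ]
top rod1 0.58 [402.0, 296.7, 438.9, 345.3] 448 [ 0.249 -0.256  0.03 ] [ 0.321 -0.207  0.043] [ 0.179 -0.305  0.   ]
top rod1 0.33 [210.7, 181.0, 312.2, 258.3] 870 [0.546 0.197 0.147] [0.665 0.362 0.176] [ 0.443  0.047 -0.006]
top knob 0.75 [213.0, 181.2, 310.5, 257.0] 928 [0.547 0.197 0.143] [0.653 0.362 0.176] [ 0.443  0.05  -0.006]
top cradle 0.89 [215.2, 168.5, 337.9, 270.6] 7535 [0.558 0.154 0.066] [0.699 0.345 0.176] [ 0.421 -0.023 -0.004]
top low_rests 0.89 [258.5, 207.9, 324.8, 238.0] 504 [0.552 0.112 0.067] [0.596 0.208 0.095] [0.506 0.009 0.032]
```

Run:
```python
import cv2
s=cv2.imread("pics/scene0.png")[170:370,100:470]; cv2.imwrite("pics/s1.png",cv2.resize(s,None,fx=2.1,fy=2.1,interpolation=cv2.INTER_CUBIC))
s=cv2.imread("pics/top0.png")[150:380,180:480]; cv2.imwrite("pics/t1.png",cv2.resize(s,None,fx=2.6,fy=2.6,interpolation=cv2.INTER_CUBIC))
```

```text
(no output)
```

View pics/s1.png

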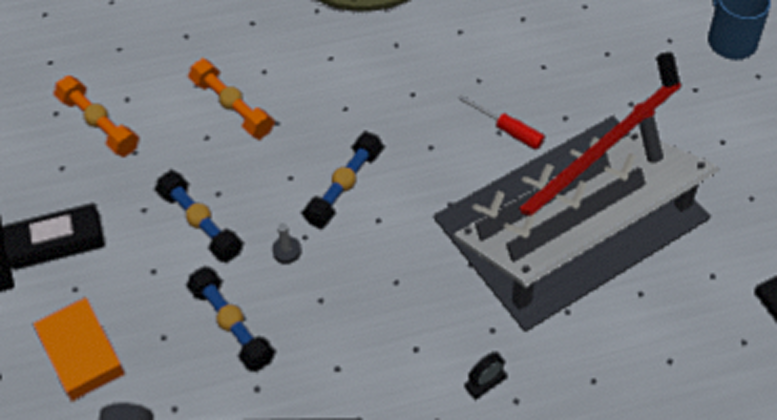

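View pics/t1.png

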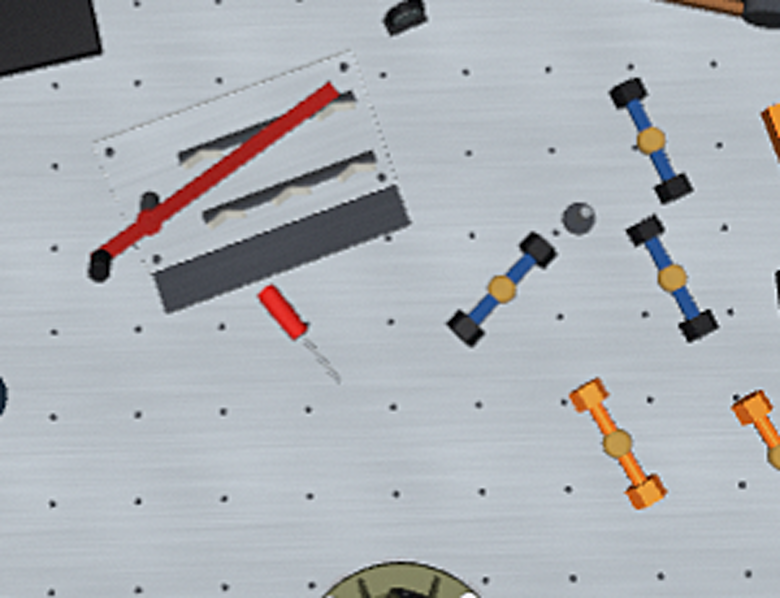

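Three blue rods: in the top view (crop) at (502,288), (672,278) and (651,139). Orange look-alikes are at (617,443) and the right edge, and the mug, adaptor, case, driver, post and lens are bystanders. The lever is partly open. Next I move the wrist over the cradle for a close look.

>>> carry_out --commands '[-1,0,0,8,0,0,0,-1,0,0,16,0,0,0,-1,4,-6,20,0,0,0,-1,8,-12,20,0,0,0,-1,11,-16,20,0,0,0,-1,14,-20,20,0,0,0,-1,17,-24,20,0,0,0,-1,20,-28,20,0,0,0,-1,23,-32,20,0,0,0,-1,26,-36,20,0,0,0,-1,28,-38,20,0,0,0,-1,28,-38,20,0,0,0]'

```text
time_s: 1.5
ee_pos: [0.4429, 0.1935, 0.4006]
eef_rot: [3.141, -0.0, 1.166]
force: [1.1, 1.1, 0.8]
grip_width: 0.0938
```

Run:
```python
from h import *
st()
ci=viewer.camera_info("wrist"); im,d=viewer.camera("wrist"); cv2.imwrite("pics/w1.png",im); np.savez("w1.npz",d=d,**{k:ci[k] for k in ci})
R=np.array(ci["R"]);print("campos",-R.T@np.array(ci["t"]),"axis",R[2], ci["fx"])
for t in ("knob","low_rests","cradle"):
  for r in nets.silhouettes("wrist",t)[:3]: print(t,r["confidence"],r["extent"])
```

```text
{'time_s': 1.5, 'qpos': [0.3361, 0.0783, 1.3409, -0.0, 1.7217, -0.8299], 'ee_pos': [0.4429, 0.1935, 0.4006], 'eef_rot': [3.1411, -0.0004, 1.166], 'force': [1.05, 1.0616, 0.7704], 'moment': [0.0421, -0.0243, -0.0313], 'grip_width': 0.0938}
campos [0.38045332 0.21858718 0.57933473] axis [ 0.21469965 -0.09171759 -0.9723641 ] 406.071724201082
knob 0.61 [265.7, 163.4, 436.8, 413.7]
low_rests 0.7 [229.6, 241.2, 352.5, 344.0]
cradle 0.69 [214.7, 155.3, 467.0, 418.2]
```

View pics/w1.png

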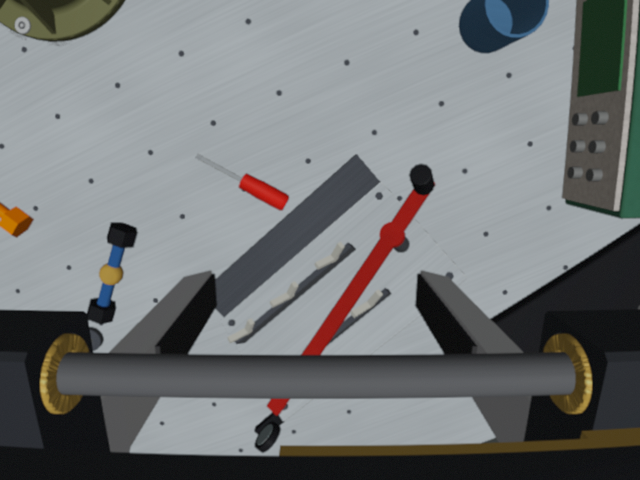

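The close view shows the pivot at about (392,235), knob at (421,180), lower-rail notches at about (240,328), (285,293) and (328,258), with the screwdriver well clear. Next I fit the cradle model from the depth of all three views.

```bash
cat > fit.py <<'E'
from h import *
W=dict(np.load("w1.npz")); clouds={}
for n in("scene","top","wrist"):
    if n=="wrist": ci,d,im=W,W["d"],cv2.imread("pics/w1.png")
    else: ci,d,im=viewer.camera_info(n),np.load(n+"0.npy"),cv2.imread(f"pics/{n}0.png")
    v,u=np.nonzero(d>0); P=world(ci,u,v,d[v,u]); c=im[v,u].astype(int)
    k=(P[:,0]>.38)&(P[:,0]<.75)&(P[:,1]>-.06)&(P[:,1]<.42)&(P[:,2]<.25)&(P[:,2]>.02)
    if n=="wrist": k&=(v<300)&(P[:,2]<.2)
    clouds[n]=(P[k],c[k])
for n,(P,c) in clouds.items():
    red=(c[:,2]>110)&(c[:,1]<60)&(c[:,0]<60)
    Q=P[~red]; best=None; rng=np.random.default_rng(0)
    for _ in range(1500):
        a=Q[rng.choice(len(Q),3,False)]; nn=np.cross(a[1]-a[0],a[2]-a[0]); L=np.linalg.norm(nn)
        if L<1e-4: continue
        nn/=L; nn*=np.sign(nn[2]); 
        if not .8<nn[2]<.92: continue
        e=np.abs((Q-a[0])@nn)<.003
        if best is None or e.sum()>best.sum(): best=e
    for _ in range(3):
        m=Q[best].mean(0); nn=np.linalg.svd(Q[best]-m,full_matrices=False)[2][2]; nn*=np.sign(nn[2]); best=np.abs((Q-m)@nn)<.003
    print(n,"plate n",nn.round(3),"slope deg",np.degrees(np.arccos(nn[2])).round(2),"yaw",np.arctan2(-nn[1],-nn[0]).round(4),"pts",best.sum(), "z at (.56,.13)",(m[2]-((.56-m[0])*nn[0]+(.13-m[1])*nn[1])/nn[2]).round(4))
    h=(P-m)@nn
    R=P[red&(h>.045)&(h<.085)]; 
    if len(R)>20:
        c0=R.mean(0); dd=np.linalg.svd(R-c0)[2][0]; print("  bar dir",dd.round(3),"mean",c0.round(3),"h med",np.median(h[red]).round(4),"n",len(R))
    b=(c.max(1)<45)&(h>.06); 
    if b.sum()>5: print("  knob",P[b].mean(0).round(4),P[b].min(0).round(3),P[b].max(0).round(3),b.sum(),"h",np.percentile(h[b],[5,95]).round(3))
    t=(~red)&(h>.01)&(h<.05)
    np.savez(f"cl_{n}.npz",P=P,c=c,h=h,n=nn,m=m)
    bp=Q[best]; y=np.arctan2(-nn[1],-nn[0]); cy,sy=np.cos(y),np.sin(y)
    print("  plate extents x",np.percentile(bp@[cy,sy,0],[.5,99.5]).round(4),"y",np.percentile(bp@[-sy,cy,0],[.5,99.5]).round(4))
E
python3 fit.py
```

```text
scene plate n [-0.471 -0.159  0.868] slope deg 29.82 yaw 0.3247 pts 1991 z at (.56,.13) 0.0483
  bar dir [ 0.663 -0.702  0.262] mean [0.553 0.164 0.138] h med 0.0777 n 503
  knob [0.4686 0.3036 0.1484] [0.447 0.253 0.124] [0.529 0.319 0.167] 117 h [0.082 0.12 ]
  plate extents x [0.5299 0.6794] y [-0.1937  0.116 ]
top plate n [-0.474 -0.159  0.866] slope deg 30.02 yaw 0.3237 pts 3024 z at (.56,.13) 0.0496
  bar dir [-0.705  0.638 -0.312] mean [0.542 0.172 0.134] h med 0.0781 n 700
  knob [0.4607 0.3068 0.1565] [0.445 0.297 0.129] [0.479 0.317 0.169] 77 h [0.087 0.123]
  plate extents x [0.5288 0.6756] y [-0.1902  0.1177]
wrist plate n [-0.474 -0.158  0.866] slope deg 29.98 yaw 0.3216 pts 9535 z at (.56,.13) 0.0489
  bar dir [0.523 0.656 0.544] mean [0.497 0.224 0.118] h med 0.0786 n 2400
  knob [0.4579 0.3053 0.1578] [0.443 0.294 0.134] [0.479 0.319 0.167] 505 h [0.092 0.122]
  plate extents x [0.5284 0.6711] y [-0.1227  0.1188]
```

```bash
cat > fr.py <<'E'
import numpy as np
yaw=.323; c,s=np.cos(yaw),np.sin(yaw); C3,S3=np.cos(np.pi/6),.5
ex=np.array([C3*c,C3*s,S3]); ey=np.array([-s,c,0]); en=np.cross(ex,ey)
E
python3 - <<'E'
from fr import *
for n in("scene","top","wrist"):
    z=np.load(f"cl_{n}.npz"); P,c,h=z["P"],z["c"],z["h"]; red=(c[:,2]>1.8*c[:,1])
    k=(~red)&(h>.012)&(h<.06); S=P@ex; Y=P@ey
    print(n,"h0 offset",np.round(np.median((P@en)-h),4))
    hi,e=np.histogram(S[k],np.arange(.50,.76,.005)); print(" s hist",[(round(a,3),int(b)) for a,b in zip(e,hi) if b>8])
    w=k&(c.min(1)>95)
    for lo,up in((.5,.62),(.62,.75)):
        q=w&(S>lo)&(S<up)
        if q.sum()<10: continue
        print("  white s",np.percentile(S[q],[5,50,95]).round(3),"y,maxh:",[(round(a,3),int((q&(abs(Y-a)<.002)).sum()),round(float(h[q&(abs(Y-a)<.002)].max()),3)) for a in np.arange(-.19,.12,.004) if (q&(abs(Y-a)<.002)).sum()>0])
E
```

```text
scene h0 offset -0.2445
 s hist [(np.float64(0.51), 63), (np.float64(0.515), 157), (np.float64(0.52), 102), (np.float64(0.525), 9), (np.float64(0.55), 14), (np.float64(0.555), 34), (np.float64(0.56), 44), (np.float64(0.565), 27), (np.float64(0.585), 62), (np.float64(0.59), 236), (np.float64(0.595), 291), (np.float64(0.6), 21)]
  white s [0.513 0.59  0.598] y,maxh: [(np.float64(-0.17), 15, 0.052), (np.float64(-0.166), 8, 0.049), (np.float64(-0.162), 10, 0.045), (np.float64(-0.158), 10, 0.042), (np.float64(-0.154), 10, 0.038), (np.float64(-0.15), 14, 0.038), (np.float64(-0.146), 19, 0.038), (np.float64(-0.142), 13, 0.043), (np.float64(-0.138), 16, 0.051), (np.float64(-0.134), 11, 0.053), (np.float64(-0.13), 5, 0.048), (np.float64(-0.126), 2, 0.044), (np.float64(-0.106), 1, 0.022), (np.float64(-0.102), 1, 0.026), (np.float64(-0.094), 5, 0.051), (np.float64(-0.09), 8, 0.049), (np.float64(-0.086), 11, 0.048), (np.float64(-0.082), 11, 0.045), (np.float64(-0.078), 7, 0.038), (np.float64(-0.074), 13, 0.038), (np.float64(-0.07), 14, 0.039), (np.float64(-0.066), 10, 0.04), (np.float64(-0.062),
[... 3195 characters left out ...]
, (np.float64(-0.046), 2, 0.025), (np.float64(-0.042), 1, 0.025), (np.float64(-0.038), 1, 0.025), (np.float64(-0.034), 2, 0.026), (np.float64(-0.03), 1, 0.023), (np.float64(-0.022), 2, 0.025), (np.float64(-0.018), 4, 0.047), (np.float64(-0.014), 18, 0.051), (np.float64(-0.01), 30, 0.051), (np.float64(-0.006), 29, 0.047), (np.float64(-0.002), 27, 0.043), (np.float64(0.002), 30, 0.04), (np.float64(0.006), 28, 0.036), (np.float64(0.01), 23, 0.039), (np.float64(0.014), 31, 0.042), (np.float64(0.018), 39, 0.047), (np.float64(0.022), 47, 0.051), (np.float64(0.026), 59, 0.052), (np.float64(0.03), 14, 0.048), (np.float64(0.034), 2, 0.021), (np.float64(0.074), 3, 0.033), (np.float64(0.094), 2, 0.04)]
```

Run:
```python
from fr import *
for n in("scene","top","wrist"):
    z=np.load(f"cl_{n}.npz"); P,c,h=z["P"],z["c"],z["h"]; S=P@ex; Y=P@ey
    r=(c[:,2]>90)&(c[:,2]>2.5*c[:,1])&(h>.05)&(h<.09)
    A=np.c_[S[r],Y[r]]; 
    r2=r&(h>.072)&(h<.084); A=np.c_[S[r2],Y[r2]]; m=A.mean(0); d=np.linalg.svd(A-m,full_matrices=False)[2][0]; d*=np.sign(d[0])
    t=(A-m)@d; w=(A-m)@[-d[1],d[0]]
    print(n,len(A),"theta",np.arctan2(d[0],-d[1]).round(4),"ends",(m+d*t.min()).round(4),(m+d*t.max()).round(4),"line s at y=.083",(m[0]+d[0]*(.083-m[1])/d[1]).round(4))
    # width profile -> hub
    print("  width",[(round(a,3),np.ptp(w[abs(t-a)<.004]).round(3)) for a in np.arange(t.min(),t.max(),.01) if (abs(t-a)<.004).sum()>3])
    b=(c.max(1)<60)&(h>.085)&(h<.13); 
    for lo,up in((.085,.1),(.1,.115),(.115,.13)):
        q=b&(h>lo)&(h<up); 
        if q.sum()>3: print("  knob h",lo,q.sum(),"s",np.percentile(S[q],[5,50,95]).round(3),"y",np.percentile(Y[q],[5,50,95]).round(3))
```

```text
scene 502 theta 0.2853 ends [0.5382 0.1507] [ 0.6283 -0.1564] line s at y=.083 0.5581
  width [(np.float64(-0.155), np.float64(0.014)), (np.float64(-0.145), np.float64(0.014)), (np.float64(-0.135), np.float64(0.014)), (np.float64(-0.125), np.float64(0.014)), (np.float64(-0.115), np.float64(0.018)), (np.float64(-0.105), np.float64(0.029)), (np.float64(-0.095), np.float64(0.019)), (np.float64(-0.085), np.float64(0.019)), (np.float64(-0.075), np.float64(0.018)), (np.float64(-0.065), np.float64(0.016)), (np.float64(-0.055), np.float64(0.017)), (np.float64(-0.045), np.float64(0.019)), (np.float64(-0.035), np.float64(0.014)), (np.float64(-0.025), np.float64(0.018)), (np.float64(-0.015), np.float64(0.016)), (np.float64(-0.005), np.float64(0.017)), (np.float64(0.005), np.float64(0.021)), (np.float64(0.015), np.float64(0.021)), (np.float64(0.025), np.float64(0.017)), (np.float64(0.035), np.float64(0.022)), (np.float64(0.045), np.float64(0.016)), (np.float64(0.055), np.float64(0.016)), (np.float64(0.065), np.float64(0.015)), (np.float64(0.075), np.float64(0.018)), (np.float64(0.085), np.float6
[... 2196 characters left out ...]
64(-0.043), np.float64(0.016)), (np.float64(-0.033), np.float64(0.016)), (np.float64(-0.023), np.float64(0.025)), (np.float64(-0.013), np.float64(0.027)), (np.float64(-0.003), np.float64(0.019)), (np.float64(0.007), np.float64(0.016)), (np.float64(0.017), np.float64(0.016)), (np.float64(0.027), np.float64(0.017)), (np.float64(0.037), np.float64(0.016)), (np.float64(0.047), np.float64(0.016)), (np.float64(0.057), np.float64(0.016)), (np.float64(0.067), np.float64(0.016)), (np.float64(0.077), np.float64(0.007))]
  knob h 0.085 74 s [0.536 0.544 0.546] y [0.135 0.141 0.151]
  knob h 0.1 79 s [0.537 0.545 0.546] y [0.135 0.141 0.151]
  knob h 0.115 372 s [0.527 0.537 0.546] y [0.136 0.145 0.154]
```

```bash
cat > pl.py <<'E'
from h import *; from fr import *
from scipy.spatial.transform import Rotation as Ro
H0=-.2438
def sp(s,y,h): return s*ex+y*ey+(H0+h)*en
SEAT={1:sp(.556,-.150,.045),2:sp(.556,-.072,.045),3:sp(.556,.006,.045)}
def frame(x,z): x=x/np.linalg.norm(x); z=z/np.linalg.norm(z); return np.c_[x,np.cross(z,x),z]
def knob(th,up=.003): return sp(.556-.065*np.sin(th),.083+.065*np.cos(th),.102+up)
def knobR(th): return frame(ex*np.cos(th)+ey*np.sin(th),-en)
def cur():
    o=ctrl.get_obs(); return np.array(o["ee_pos"]),Ro.from_euler("xyz",o["eef_rot"]).as_matrix()
def show(name,G,R):
    p,R0=cur(); T=G+.019*R[:,2]; d=(T-p)*100; rv=Ro.from_matrix(R@R0.T).as_rotvec()
    print(name,"d",d.round(2).tolist(),"rv",rv.round(3).tolist(),"rows",round(max(np.linalg.norm(d)/4.17,np.linalg.norm(rv)/.125),1))
E
python3 - <<'E'
from pl import *
print(SEAT,sp(.556,.083,.074)); th=.284
show("pre",knob(th)+.07*en,knobR(th)); show("at",knob(th),knobR(th))
E
```

```text
{1: array([0.59848171, 0.04214522, 0.10583415]), 2: array([0.5737235 , 0.11611164, 0.10583415]), 3: array([0.5489653 , 0.19007806, 0.10583415])} [0.51077435 0.25849371 0.13094889]
pre d [-0.53, 10.48, -20.71] rv [0.3, -0.438, -0.544] rows 6.1
at d [2.79, 11.59, -26.78] rv [0.3, -0.438, -0.544] rows 7.0
```

>>> carry_out --commands '[-1,0,5,-7,0.1,-0.146,-0.181,-1,0,8,-13,0.2,-0.292,-0.363,-1,-0.5,10.5,-20.7,0.3,-0.438,-0.544,-1,-0.5,10.5,-20.7,0.3,-0.438,-0.544,-1,-0.5,10.5,-20.7,0.3,-0.438,-0.544,-1,-0.5,10.5,-20.7,0.3,-0.438,-0.544,-1,-0.5,10.5,-20.7,0.3,-0.438,-0.544,-1,-0.5,10.5,-20.7,0.3,-0.438,-0.544,-1,-0.5,10.5,-20.7,0.3,-0.438,-0.544,-1,-0.5,10.5,-20.7,0.3,-0.438,-0.544,-1,-0.5,10.5,-20.7,0.3,-0.438,-0.544]'

```text
time_s: 2.62
ee_pos: [0.438, 0.3001, 0.1943]
eef_rot: [2.981, -0.502, 0.649]
force: [0.6, -1.4, 0.2]
grip_width: 0.0938
```

Run:
```python
from pl import *
st(); th=.284
show("pre",knob(th)+.07*en,knobR(th)); show("at",knob(th),knobR(th))
ci=viewer.camera_info("wrist"); im,d=viewer.camera("wrist")
for q in proj(ci,[knob(th,.019),knob(th,-.02),sp(.556,.083,.079)]): cv2.circle(im,tuple(int(a) for a in q),3,(0,255,0),-1)
cv2.imwrite("pics/w2.png",im)
```

```text
{'time_s': 2.6167, 'qpos': [0.602, 0.0163, 1.967, -0.2257, 0.6625, 0.1377], 'ee_pos': [0.438, 0.3001, 0.1943], 'eef_rot': [2.9809, -0.5021, 0.6488], 'force': [0.6499, -1.422, 0.165], 'moment': [-0.0586, 0.2847, 0.0474], 'grip_width': 0.0938}
pre d [-0.08, -0.05, -0.14] rv [-0.001, 0.001, -0.001] rows 0.0
at d [3.24, 1.06, -6.21] rv [-0.001, 0.001, -0.001] rows 1.7
```

View pics/w2.png

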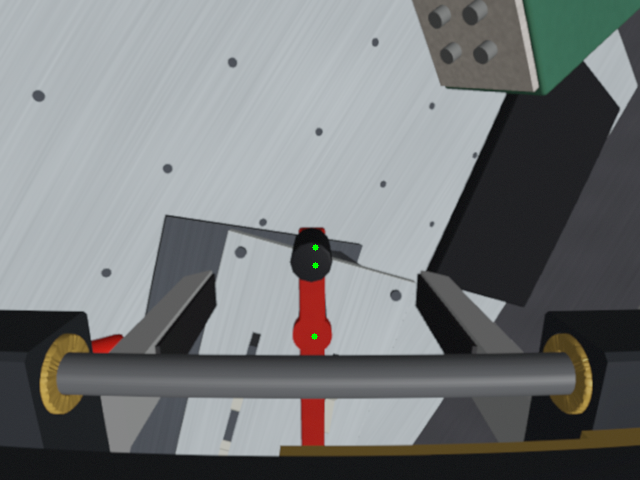

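The model points land on the knob's axis and the pivot, about (311,258) and (313,336), so I go in and grip.

>>> carry_out --commands '[-1,1.6,0.5,-3.1,0,0,0,-1,3.2,1.0,-6.2,0,0,0,-1,3.2,1.0,-6.2,0,0,0,1,3.2,1.0,-6.2,0,0,0,1,3.2,1.0,-6.2,0,0,0,1,3.2,1.0,-6.2,0,0,0,1,3.2,1.0,-6.2,0,0,0,1,3.2,1.0,-6.2,0,0,0,1,3.2,1.0,-6.2,0,0,0]' --force 20

```text
time_s: 3.42
ee_pos: [0.47, 0.3101, 0.1331]
eef_rot: [2.981, -0.503, 0.649]
force: [0.3, 0.1, 0.1]
grip_width: 0.0577
```

Run:
```python
from pl import *
st()
for th in np.linspace(.284,1.6,12)[1:]: show(round(th,2),knob(th),knobR(th))
show("1.62",knob(1.62),knobR(1.62))
```

```text
{'time_s': 3.4167, 'qpos': [0.5791, 0.1747, 1.9547, -0.2605, 0.5145, 0.1667], 'ee_pos': [0.47, 0.3101, 0.1331], 'eef_rot': [2.9807, -0.5035, 0.6486], 'force': [0.274, 0.1021, 0.1244], 'moment': [-0.1128, 0.2993, -0.0137], 'grip_width': 0.0577}
0.4 d [-0.49, -0.39, -0.45] rv [-0.058, -0.016, 0.103] rows 1.0
0.52 d [-0.95, -0.91, -0.8] rv [-0.115, -0.036, 0.207] rows 1.9
0.64 d [-1.35, -1.49, -1.12] rv [-0.172, -0.055, 0.31] rows 2.9
0.76 d [-1.68, -2.13, -1.42] rv [-0.229, -0.074, 0.414] rows 3.8
0.88 d [-1.93, -2.81, -1.69] rv [-0.286, -0.093, 0.517] rows 4.8
1.0 d [-2.1, -3.54, -1.91] rv [-0.342, -0.112, 0.621] rows 5.7
1.12 d [-2.2, -4.28, -2.1] rv [-0.399, -0.131, 0.724] rows 6.7
1.24 d [-2.21, -5.05, -2.25] rv [-0.456, -0.15, 0.828] rows 7.7
1.36 d [-2.15, -5.81, -2.35] rv [-0.513, -0.169, 0.931] rows 8.6
1.48 d [-2.0, -6.57, -2.41] rv [-0.57, -0.188, 1.035] rows 9.6
1.6 d [-1.77, -7.32, -2.42] rv [-0.627, -0.208, 1.139] rows 10.5
1.62 d [-1.73, -7.44, -2.42] rv [-0.636, -0.211, 1.156] rows 10.7
```

>>> carry_out --commands '[1,0,0,0,0,0,0,1,0,0,0,0,0,0,1,0,0,0,0,0,0,1,0,0,0,0,0,0,1,0,0,0,0,0,0,1,0,0,0,0,0,0,1,0,0,0,0,0,0]'

```text
time_s: 4.0
ee_pos: [0.4699, 0.3101, 0.133]
eef_rot: [2.981, -0.503, 0.648]
force: [-2.4, 0.6, 0.1]
grip_width: 0.0236
```

>>> carry_out --commands '[1,-0.5,-0.4,-0.45,-0.058,-0.016,0.103,1,-0.95,-0.9,-0.8,-0.115,-0.036,0.207,1,-1.35,-1.5,-1.1,-0.172,-0.055,0.31,1,-1.7,-2.1,-1.4,-0.229,-0.074,0.414,1,-1.95,-2.8,-1.7,-0.286,-0.093,0.517,1,-2.1,-3.55,-1.9,-0.342,-0.112,0.621,1,-2.2,-4.3,-2.1,-0.4,-0.131,0.724,1,-2.2,-5.05,-2.25,-0.456,-0.15,0.828,1,-2.15,-5.8,-2.35,-0.513,-0.169,0.931,1,-2.0,-6.6,-2.4,-0.57,-0.188,1.035,1,-1.75,-7.4,-2.4,-0.63,-0.21,1.145,1,-1.7,-7.5,-2.4,-0.64,-0.212,1.16]'

```text
time_s: 5.0
ee_pos: [0.4532, 0.2368, 0.1102]
eef_rot: [2.614, 0.03, 1.949]
force: [-17.8, 36.0, 7.2]
grip_width: 0.0275
```

Run:
```python
from pl import *
st(); show("1.6",knob(1.6),knobR(1.6)); show("up",knob(1.6)+.09*en,knobR(1.6))
```

```text
{'time_s': 5.0, 'qpos': [0.4398, 0.0954, 2.1139, -0.1422, 0.4106, -1.4022], 'ee_pos': [0.4532, 0.2368, 0.1102], 'eef_rot': [2.6142, 0.0298, 1.9493], 'force': [-17.7838, 35.9511, 7.2143], 'moment': [5.9437, 2.5835, 3.5918], 'grip_width': 0.0275}
1.6 d [-0.09, 0.01, -0.13] rv [0.013, 0.009, -0.03] rows 0.3
up d [-4.36, -1.42, 7.66] rv [0.013, 0.009, -0.03] rows 2.1
```

The arm is pressing the lever against its open stop, so I release and back off.

>>> carry_out --commands '[-0.1,0,0.4,0,0,0,-0.03,-0.1,0,0.4,0,0,0,-0.03,-0.1,0,0.2,0,0,0,-0.03,-0.1,0,0.2,0,0,0,-0.03,-0.1,0,0.2,0,0,0,-0.03,-1,-2.1,-0.7,3.7,0,0,0,-1,-4.3,-1.4,7.6,0,0,0,-1,-4.3,-3,12,0.1,0.05,-0.15,-1,-4.3,-6,17,0.2,0.1,-0.3,-1,-4.3,-10,20,0.3,0.2,-0.4,-1,-4.3,-14,22,0.4,0.2,-0.5]'

```text
time_s: 5.92
ee_pos: [0.4102, 0.1284, 0.3122]
eef_rot: [2.71, -0.277, 1.566]
force: [0.5, 0.9, -0.2]
grip_width: 0.0883
```

Run:
```python
from pl import *
st()
for n in("top","scene"):
  im,d=viewer.camera(n); cv2.imwrite(f"pics/{n}2.png",im); np.save(n+"2.npy",d); ci=viewer.camera_info(n)
  print(n,[(a,(d.shape and None)) for a in ()])
  v,u=np.nonzero(d>0); P=world(ci,u,v,d[v,u]); c=im[v,u].astype(int)
  S=P@ex;Y=P@ey;h=P@en-H0
  r=(c[:,2]>90)&(c[:,2]>2.5*c[:,1])&(h>.068)&(h<.088)&(abs(S-.6)<.25)&(abs(Y)<.25)
  A=np.c_[S[r],Y[r]]; m=A.mean(0); dd=np.linalg.svd(A-m,full_matrices=False)[2][0]; dd*=np.sign(dd[0]); print(n,r.sum(),"theta",np.arctan2(dd[0],-dd[1]))
  for r in nets.silhouettes(n,"rod1"):
    if r["confidence"]<.4: continue
    g=r["region"]; e=[int(x) for x in r["extent"]]
    hsv=cv2.cvtColor(im,cv2.COLOR_BGR2HSV); g2=cv2.dilate(g.astype(np.uint8),np.ones((5,5)))>0
    b=g2&(hsv[...,0]>12)&(hsv[...,0]<28)&(hsv[...,1]>80)&(d>0)
    bl=g2&(hsv[...,0]>100)&(hsv[...,0]<125)&(hsv[...,1]>110)
    v,u=np.nonzero(g&(d>0)); P=world(ci,u,v,d[v,u]); P=P[P[:,2]>.008]; m=P[:,:2].mean(0); ax=np.linalg.svd(P[:,:2]-m)[2][0]
    v,u=np.nonzero(b); B=world(ci,u,v,d[v,u]) if len(u) else np.zeros((1,3))
    # ray through ball centroid at sphere centre height .018
    cp=-np.array(ci["R"]).T@np.array(ci["t"]); q=world(ci,u.mean(),v.mean(),1.)[0]-cp if len(u) else np.ones(3)
    bc=cp+q*(.018-cp[2])/q[2]
    print(n,round(r["confidence"],2),e,"blue",bl.sum(),"mean",m.round(4),"ball ray@18mm",bc.round(4),"top z",np.percentile(B[:,2],95).round(4),"yaw",(np.arctan2(ax[1],ax[0])%np.pi).round(3),"len",np.ptp((P[:,:2]-m)@ax).round(3))
```

```text
{'time_s': 5.9167, 'qpos': [0.0839, -0.3431, 1.9836, 0.2454, 1.0493, -1.4947], 'ee_pos': [0.4102, 0.1284, 0.3122], 'eef_rot': [2.7104, -0.2773, 1.566], 'force': [0.4783, 0.8871, -0.2284], 'moment': [-0.0439, 0.1473, -0.007], 'grip_width': 0.0883}
top []
top 653 theta 1.6031469282820143
top 0.96 [414, 178, 446, 228] blue 123 mean [ 0.6033 -0.3124] ball ray@18mm [ 0.604  -0.3151  0.018 ] top z 0.0371 yaw 0.383 len 0.15
top 0.87 [424, 235, 458, 281] blue 136 mean [ 0.4395 -0.3274] ball ray@18mm [ 0.4408 -0.3302  0.018 ] top z 0.0375 yaw 0.459 len 0.149
top 0.84 [350, 240, 391, 285] blue 126 mean [ 0.4327 -0.132 ] ball ray@18mm [ 0.4343 -0.1314  0.018 ] top z 0.0374 yaw 2.354 len 0.149
top 0.59 [465, 300, 499, 350] blue 0 mean [ 0.2333 -0.4398] ball ray@18mm [ 0.2321 -0.4462  0.018 ] top z 0.0391 yaw 0.495 len 0.149
top 0.55 [398, 298, 434, 346] blue 0 mean [ 0.2504 -0.2549] ball ray@18mm [ 0.2502 -0.2581  0.018 ] top z 0.0401 yaw 0.502 len 0.147
scene []
scene 351 theta 1.6003787213300749
scene 0.85 [243, 234, 280, 279] blue 134 mean [ 0.4399 -0.1334] ball ray@18mm [ 0.4338 -0.1333  0.018 ] top z 0.0353 yaw 2.355 len 0.154
scene 0.76 [175, 251, 218, 293] blue 140 mean [ 0.4508 -0.3286] ball ray@18mm [ 0.4383 -0.3328  0.018 ] top z 0.037 yaw 0.447 len 0.151
scene 0.67 [127, 206, 168, 246] blue 0 mean [ 0.2409 -0.4444] ball ray@18mm [ 0.2331 -0.4456  0.018 ] top z 0.0382 yaw 0.525 len 0.162
scene 0.63 [189, 295, 231, 346] blue 163 mean [ 0.6105 -0.3158] ball ray@18mm [ 0.6023 -0.318   0.018 ] top z 0.0352 yaw 0.387 len 0.155
scene 0.57 [189, 195, 230, 239] blue 0 mean [ 0.2594 -0.2575] ball ray@18mm [ 0.2516 -0.2581  0.018 ] top z 0.0384 yaw 0.493 len 0.163
```

Lever reads 1.60 rad open in both views. Now rod A, ball at (0.434,-0.132).

```bash
cat >> pl.py <<'E'
def down(phi): return frame(np.array([np.cos(phi),np.sin(phi),0]),np.array([0,0,-1.]))
E
python3 - <<'E'
from pl import *
show("preA",np.array([.434,-.132,.13]),down(.784))
E
```

```text
preA d [2.33, -25.89, -19.75] rv [-0.083, 0.508, -0.703] rows 7.8
```

>>> carry_out --commands '[-1,0.5,-4,0,-0.01,0.06,-0.09,-1,1,-8,-1,-0.02,0.12,-0.17,-1,1.5,-12,-4,-0.03,0.19,-0.26,-1,2,-16,-8,-0.04,0.25,-0.35,-1,2.3,-20,-12,-0.05,0.32,-0.44,-1,2.3,-23,-16,-0.06,0.4,-0.55,-1,2.3,-26,-19,-0.083,0.508,-0.703,-1,2.3,-25.9,-19.7,-0.083,0.508,-0.703,-1,2.3,-25.9,-19.7,-0.083,0.508,-0.703,-1,2.3,-25.9,-19.7,-0.083,0.508,-0.703]'

```text
time_s: 6.95
ee_pos: [0.4327, -0.1309, 0.1081]
eef_rot: [-3.136, 0.003, 0.787]
force: [0.3, -0.0, 0.7]
grip_width: 0.094
```

```bash
cat > look.py <<'E'
from pl import *
def rods(n,minz=.008):
  im,d=viewer.camera(n); ci=viewer.camera_info(n); hsv=cv2.cvtColor(im,cv2.COLOR_BGR2HSV)
  cp=-np.array(ci["R"]).T@np.array(ci["t"])
  for r in nets.silhouettes(n,"rod1"):
    g=cv2.dilate(r["region"].astype(np.uint8),np.ones((5,5)))>0
    bl=g&(hsv[...,0]>100)&(hsv[...,0]<125)&(hsv[...,1]>110)
    if bl.sum()<60 or r["confidence"]<.3: continue
    v,u=np.nonzero(bl&(d>0)); P=world(ci,u,v,d[v,u]); 
    A=P[:,:2]-P[:,:2].mean(0); ax=np.linalg.svd(A)[2][0]
    b=g&(hsv[...,0]>12)&(hsv[...,0]<28)&(hsv[...,1]>80)&(d>0); v,u=np.nonzero(b)
    if len(u)==0: continue
    B=world(ci,u,v,d[v,u]); z=np.percentile(B[:,2],95)-.017
    q=world(ci,u.mean(),v.mean(),1.)[0]-cp; bc=cp+q*(z-cp[2])/q[2]
    print(n,round(r["confidence"],2),[int(x) for x in r["extent"]],"ball",bc.round(4),"yaw",(np.arctan2(ax[1],ax[0])%np.pi).round(3))
  return im,d,ci
E
python3 - <<'E'
from look import *
st(); im,_,ci=rods("wrist"); rods("top"); show("A",np.array([.434,-.132,.024]),down(.784))
E
```

```text
{'time_s': 6.95, 'qpos': [-0.3749, 0.2005, 1.8912, 0.0001, 1.0564, -1.162], 'ee_pos': [0.4327, -0.1309, 0.1081], 'eef_rot': [-3.1356, 0.0025, 0.7871], 'force': [0.2894, -0.0173, 0.7352], 'moment': [-0.023, 0.0115, -0.0435], 'grip_width': 0.094}
wrist 0.97 [131, 403, 242, 453] ball [ 0.4474 -0.3315  0.0199] yaw 1.775
wrist 0.57 [286, 131, 344, 355] ball [ 0.4347 -0.1333  0.0196] yaw 2.363
top 0.86 [419, 233, 455, 281] ball [ 0.4407 -0.3301  0.0189] yaw 0.454
top 0.58 [415, 177, 448, 230] ball [ 0.6044 -0.3146  0.0191] yaw 0.388
A d [-0.04, -0.11, -10.8] rv [0.001, 0.003, -0.003] rows 2.6
```

>>> carry_out --commands '[-1,0,-0.1,-4,0,0,0,-1,0.1,-0.1,-8,0,0,0,-1,0.1,-0.1,-10.2,0,0,0,1,0.1,-0.1,-10.2,0,0,0,1,0.1,-0.1,-10.2,0,0,0,1,0.1,-0.1,-10.2,0,0,0,1,0.1,-0.1,-10.2,0,0,0,1,0.1,-0.1,-10.2,0,0,0,1,0.1,-0.1,-10.2,0,0,0,1,0.1,-0.1,-10.2,0,0,0,1,0.1,-0.1,-10.2,0,0,0,1,0.1,-0.1,-10.2,0,0,0]' --force 40

```text
time_s: 8.15
ee_pos: [0.4354, -0.132, 0.0111]
eef_rot: [3.139, -0.002, 0.787]
force: [-0.3, -0.3, -0.1]
grip_width: 0.0376
```

>>> carry_out --commands '[1,0,0,0,0,0,0,1,0,0,0,0,0,0,1,0,0,0,0,0,0,1,0,0,4,0,0,0,1,0,0,8,0,0,0,1,0,0,12,0,0,0,1,0,0,16,0,0,0,1,0,0,20,0,0,0,1,0,0,20,0,0,0,1,0,0,20,0,0,0]'

```text
time_s: 8.98
ee_pos: [0.4359, -0.1321, 0.2123]
eef_rot: [3.136, -0.003, 0.787]
force: [-0.9, -0.0, -4.4]
grip_width: 0.0322
```

```bash
cat > tilt.py <<'E'
from look import *
def tilt(fn=None):
    o=st(); p,R=cur(); g=p-.013*R[:,2]; J=R[:,0]; a=np.cross([0,0,1],J); a/=np.linalg.norm(a)  # rod dir (horizontal)
    for n in("scene","top"):
        im,d=viewer.camera(n); ci=viewer.camera_info(n); 
        if fn: cv2.imwrite(f"pics/{fn}_{n}.png",im)
        v,u=np.nonzero(d>0); P=world(ci,u,v,d[v,u])-g; c=im[v,u].astype(int)
        al=P@a; la=P@J
        k=(abs(la)<.03)&(abs(P[:,2])<.07)&(abs(al)<.11)
        for nm,q in(("+",k&(al>.03)),("-",k&(al<-.03))):
            if q.sum()>3: print(n,nm,"n",q.sum(),"al",np.percentile(al[q],[5,95]).round(3),"z med",np.median(P[q,2]).round(4),"rng",np.percentile(P[q,2],[5,95]).round(3))
    print("ball assumed",g.round(4),"+ dir yaw",np.arctan2(a[1],a[0]).round(3))
E
python3 -c "from tilt import *; tilt('liftA')
im=cv2.imread('pics/liftA_scene.png'); ci=viewer.camera_info('scene'); p,R=cur(); u,v=proj(ci,[p])[0].astype(int); print(u,v); cv2.imwrite('pics/cA.png',cv2.resize(im[max(0,v-70):v+70,max(0,u-90):u+90],None,fx=4,fy=4))"
```

```text
{'time_s': 8.9833, 'qpos': [-0.3751, 0.0777, 1.7689, 0.0005, 1.289, -1.162], 'ee_pos': [0.4359, -0.1321, 0.2123], 'eef_rot': [3.1363, -0.0028, 0.7868], 'force': [-0.9403, -0.0017, -4.3941], 'moment': [-0.0318, 0.0477, 0.0475], 'grip_width': 0.0322}
scene + n 44 al [0.038 0.054] z med -0.0226 rng [-0.04 -0.01]
scene - n 239 al [-0.074 -0.043] z med 0.0235 rng [0.006 0.036]
top + n 19 al [0.031 0.038] z med -0.0125 rng [-0.019 -0.006]
ball assumed [ 0.4358 -0.1321  0.2253] + dir yaw 2.358
259 211
```

View pics/cA.png

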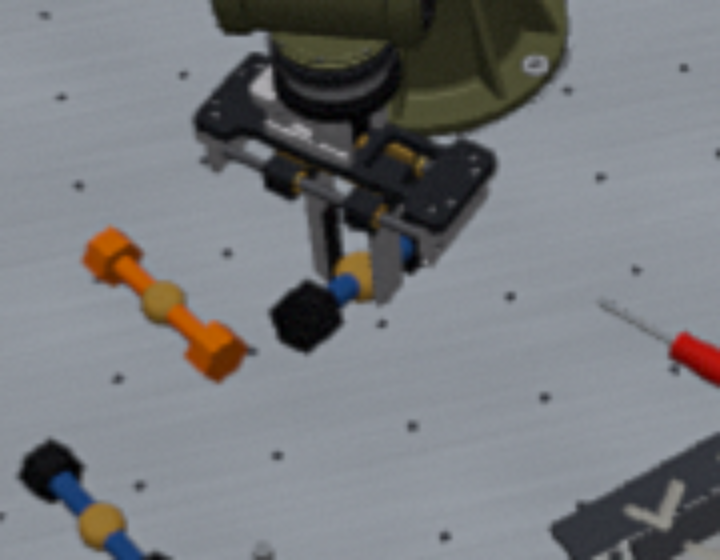

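Near block is high and the far one (direction yaw 2.36) sinks; the depth agrees (-23 vs +23 mm). I turn by 1.107 rad and carry rod A to lane 3.

>>> carry_out --commands '[1,1,3,2,0,0,0.12,1,2,7,3,0,0,0.24,1,3.5,11,3,0,0,0.36,1,5,15,3,0,0,0.48,1,6.5,19,3,0,0,0.6,1,8,23,3,0,0,0.72,1,9.5,27,3,0,0,0.84,1,11,30.5,3,0,0,0.96,1,11.3,32.2,3,0,0,1.08,1,11.3,32.2,3,0,0,1.107,1,11.3,32.2,3,0,0,1.107,1,11.3,32.2,3,0,0,1.107]'

```text
time_s: 10.08
ee_pos: [0.5473, 0.1901, 0.2376]
eef_rot: [-3.139, -0.001, 1.892]
force: [-0.6, -0.0, -3.5]
grip_width: 0.0322
```

```bash
cat > hand.py <<'E'
from look import *
import sys
def hand(lane,phi=1.894):
    st(); p,R=cur()
    for n in("scene","top"):
        im,d=viewer.camera(n); ci=viewer.camera_info(n); hsv=cv2.cvtColor(im,cv2.COLOR_BGR2HSV)
        v,u=np.nonzero((d>0)); P=world(ci,u,v,d[v,u]); q=np.linalg.norm(P-(p+[0,0,.01]),axis=1)<.05; P=P[q]; hh=hsv[v[q],u[q]]; uv=np.c_[u[q],v[q]]
        b=(hh[:,0]>12)&(hh[:,0]<28)&(hh[:,1]>80)
        if b.sum()>8:
            from scipy.optimize import least_squares
            B=P[b]; f=least_squares(lambda x:np.linalg.norm(B-x,axis=1)-.017,B.mean(0)-[0,0,.01],loss="soft_l1",f_scale=.002); print(n,"ball fit",f.x.round(4),"n",b.sum(),"rel TCP",(f.x-p).round(4))
        P2=world(ci,u,v,d[v,u])-p-[0,0,.008]; al=P2@ex*1; X=P2@[c,s,0]; Y=P2@ey
        k=(abs(Y)<.03)&(abs(P2[:,2])<.07)
        for nm,q in(("up",k&(X>.03)&(X<.1)),("low",k&(X<-.03)&(X>-.1))):
            if q.sum()>3: print("  ",n,nm,q.sum(),"z",np.percentile(P2[q,2],[5,50,95]).round(3))
    S=SEAT[lane]; print("to seat, ball 8mm above tcp:",((S-[0,0,.008]-p)*100).round(2),"rv",Ro.from_matrix(down(phi)@R.T).as_rotvec().round(3))
hand(int(sys.argv[1]),float(sys.argv[2]) if len(sys.argv)>2 else 1.894)
E
python3 hand.py 3
```

```text
{'time_s': 10.0833, 'qpos': [0.2707, 0.346, 1.3857, 0.0005, 1.413, -1.6217], 'ee_pos': [0.5473, 0.1901, 0.2376], 'eef_rot': [-3.1386, -0.0007, 1.8923], 'force': [-0.6465, -0.0009, -3.5361], 'moment': [0.0814, -0.0817, -0.0019], 'grip_width': 0.0322}
scene ball fit [0.5462 0.188  0.2437] n 63 rel TCP [-0.0011 -0.002   0.0061]
   scene up 254 z [0.021 0.038 0.05 ]
   scene low 87 z [-0.045 -0.031 -0.018]
to seat, ball 8mm above tcp: [  0.16   0.   -13.97] rv [ 0.    -0.003  0.002]
```

>>> carry_out --commands '[1,0.2,0,-3,0,0,0,1,0.2,0.1,-6,0,0,0,1,0.2,0.1,-9,0,0,0,1,0.2,0.1,-11,0,0,0,1,0.2,0.1,-12.5,0,0,0,1,0.2,0.1,-13.2,0,0,0,1,0.2,0.1,-13.6,0,0,0,1,0.2,0.1,-13.6,0,0,0]'

```text
time_s: 10.85
ee_pos: [0.5495, 0.1902, 0.1026]
eef_rot: [-3.14, -0.001, 1.89]
force: [-1.5, -0.0, -2.1]
grip_width: 0.0338
```

```bash
python3 hand.py 3
```

```text
{'time_s': 10.85, 'qpos': [0.2699, 0.4709, 1.5359, 0.0007, 1.1367, -1.6208], 'ee_pos': [0.5495, 0.1902, 0.1026], 'eef_rot': [-3.1398, -0.0007, 1.8904], 'force': [-1.5154, -0.0417, -2.1087], 'moment': [0.0273, 0.251, -0.0093], 'grip_width': 0.0338}
scene ball fit [0.5488 0.1882 0.1089] n 53 rel TCP [-0.0007 -0.0019  0.0063]
   scene up 593 z [-0.023 -0.006  0.05 ]
   scene low 25 z [-0.055 -0.039 -0.023]
to seat, ball 8mm above tcp: [-0.06 -0.01 -0.47] rv [-0.    -0.002  0.004]
```

>>> carry_out --commands '[1,0,0,-0.2,0,0,0,1,0,0,-0.3,0,0,0,1,0,0,-0.3,0,0,0,-0.25,0,0,-0.3,0,0,0,-0.25,0,0,-0.3,0,0,0,-0.25,0,0,-0.3,0,0,0,-0.25,0,0,-0.3,0,0,0,-0.25,0,0,-0.3,0,0,0,-0.25,0,0,3,0,0,0,-0.25,0,0,7,0,0,0,-0.25,0,0,11,0,0,0,-0.25,0,0,15,0,0,0]'

```text
time_s: 11.95
ee_pos: [0.5495, 0.1903, 0.2555]
eef_rot: [-3.141, -0.001, 1.891]
force: [1.2, -0.5, 0.7]
grip_width: 0.0587
```

```bash
cat > seat.py <<'E'
from look import *
from scipy.optimize import least_squares
def seats(fn=None):
  for n in("top","scene"):
    im,d=viewer.camera(n); ci=viewer.camera_info(n); hsv=cv2.cvtColor(im,cv2.COLOR_BGR2HSV)
    if fn: cv2.imwrite(f"pics/{fn}_{n}.png",im)
    v,u=np.nonzero(d>0); P=world(ci,u,v,d[v,u]); hh=hsv[v,u]
    for l,S in SEAT.items():
      q=np.linalg.norm(P-S,axis=1)<.045; b=q&(hh[:,0]>12)&(hh[:,0]<28)&(hh[:,1]>80)
      if b.sum()<8: continue
      B=P[b]; f=least_squares(lambda x:np.linalg.norm(B-x,axis=1)-.017,B.mean(0)-[0,0,.01],loss="soft_l1",f_scale=.002)
      e=f.x-S; bl=(np.linalg.norm(P-S,axis=1)<.07)&(hh[:,0]>100)&(hh[:,0]<125)&(hh[:,1]>110); Q=P[bl]; ax=np.linalg.svd(Q-Q.mean(0))[2][0] if bl.sum()>5 else ex
      print(n,"lane",l,"n",b.sum(),"err s,y,n mm",(np.array([e@ex,e@ey,e@en])*1000).round(1),"dist",(np.linalg.norm(e)*1000).round(1),"axis angle",np.arccos(min(1,abs(ax@ex))).round(3),"nb",bl.sum())
if __name__=="__main__": seats()
E
python3 - <<'E'
from seat import *
st(); seats("placeA"); rods("top")
show("B pre",np.array([.4405,-.331,.16]),down(.455+np.pi/2)); show("C pre",np.array([.6035,-.3155,.16]),down(.386+np.pi/2))
E
```

```text
{'time_s': 11.95, 'qpos': [0.2702, 0.3396, 1.3531, 0.0006, 1.4494, -1.6208], 'ee_pos': [0.5495, 0.1903, 0.2555], 'eef_rot': [-3.141, -0.0006, 1.8909], 'force': [1.1687, -0.5273, 0.6999], 'moment': [0.0445, 0.0818, 0.0261], 'grip_width': 0.0587}
scene lane 3 n 86 err s,y,n mm [-0.9  0.1 -1.5] dist 1.7 axis angle 0.039 nb 95
top 0.8 [416, 177, 448, 228] ball [ 0.6047 -0.3142  0.0203] yaw 0.378
top 0.78 [422, 234, 457, 284] ball [ 0.4405 -0.3296  0.0212] yaw 0.456
B pre d [-10.95, -52.15, -11.32] rv [-0.001, 0.001, 0.135] rows 13.1
C pre d [5.35, -50.6, -11.32] rv [-0.001, 0.001, 0.066] rows 12.5
```

Rod A sits within 2 mm in lane 3. Now rod B at (0.4405,-0.330); joint 6 range calls for the jaw yaw of -1.116.

>>> carry_out --commands '[-1,0,-2,2,0,0,-0.12,-1,-1,-5,2,0,0,-0.24,-1,-2,-8,2,0,0,-0.36,-1,-3,-12,2,0,0,-0.48,-1,-3.5,-15,2,0,0,-0.6,-1,-4,-18,2,0,0,-0.72,-1,-5,-22,2,0,0,-0.84,-1,-6,-26,2,0,0,-0.96,-1,-6.5,-29,0,0,0,-1.08,-1,-7,-33,-2,0,0,-1.2,-1,-7.5,-36,-4,0,0,-1.32,-1,-8,-40,-6,0,0,-1.44]'

```text
time_s: 13.15
ee_pos: [0.469, -0.2075, 0.193]
eef_rot: [-3.141, 0.001, 0.445]
force: [1.0, 0.3, 0.2]
grip_width: 0.0937
```

```bash
python3 -c "
from pl import *
show('B pre',np.array([.4405,-.331,.13]),down(.455-np.pi/2))"
```

```text
B pre d [-2.85, -12.35, -8.2] rv [-0.001, -0.001, -1.561] rows 12.5
```

>>> carry_out --commands '[-1,-0.5,-2,-1,0,0,-0.125,-1,-1,-4,-1,0,0,-0.25,-1,-1.5,-6,-2,0,0,-0.375,-1,-2,-8,-3,0,0,-0.5,-1,-2.4,-10,-4,0,0,-0.625,-1,-2.8,-12.3,-5,0,0,-0.75,-1,-2.8,-12.3,-6,0,0,-0.875,-1,-2.8,-12.3,-7,0,0,-1,-1,-2.8,-12.3,-8,0,0,-1.125,-1,-2.8,-12.3,-8,0,0,-1.25,-1,-2.8,-12.3,-8,0,0,-1.375,-1,-2.8,-12.3,-8,0,0,-1.5]'

```text
time_s: 14.15
ee_pos: [0.4402, -0.3299, 0.111]
eef_rot: [3.141, 0.004, -1.055]
force: [-0.0, -0.4, -1.2]
grip_width: 0.0941
```

```bash
python3 -c "
from look import *
st(); rods('wrist'); rods('top'); rods('scene')
show('B',np.array([.4405,-.331,.027]),down(.455-np.pi/2))"
```

```text
{'time_s': 14.15, 'qpos': [-0.7103, 0.3976, 1.621, 0.0014, 1.1269, 0.3444], 'ee_pos': [0.4402, -0.3299, 0.111], 'eef_rot': [3.1415, 0.0041, -1.0553], 'force': [-0.0316, -0.4454, -1.2401], 'moment': [-0.0116, 0.088, 0.0135], 'grip_width': 0.0941}
wrist 0.72 [375, 1, 457, 133] ball [ 0.6015 -0.3198  0.0172] yaw 0.371
wrist 0.65 [280, 126, 355, 352] ball [ 0.4391 -0.332   0.0174] yaw 0.444
top 0.87 [415, 176, 446, 230] ball [ 0.6045 -0.314   0.0206] yaw 0.376
top 0.78 [245, 199, 273, 248] ball [0.5448 0.1905 0.1073] yaw 0.301
scene 0.81 [175, 252, 215, 294] ball [ 0.4432 -0.3317  0.0211] yaw 0.453
scene 0.68 [366, 229, 406, 257] ball [0.5451 0.1871 0.1051] yaw 0.268
scene 0.6 [189, 298, 229, 349] ball [ 0.6035 -0.3174  0.018 ] yaw 0.39
B d [-0.03, -0.07, -10.45] rv [-0.002, -0.0, -0.07] rows 2.5
```

>>> carry_out --commands '[-1,0,-0.1,-3,0,0,-0.065,-1,0,-0.1,-7,0,0,-0.065,-1,0,-0.1,-10.4,0,0,-0.065,1,0,-0.1,-10.5,0,0,-0.065,1,0,-0.1,-10.5,0,0,-0.065,1,0,-0.1,-10.5,0,0,-0.065,1,0,-0.1,-10.5,0,0,-0.065,1,0,-0.1,-10.5,0,0,-0.065,1,0,-0.1,-10.5,0,0,-0.065,1,0,-0.1,-10.5,0,0,-0.065,1,0,-0.1,-10.5,0,0,-0.065,1,0,-0.1,-10.5,0,0,-0.065]' --force 40

```text
time_s: 15.45
ee_pos: [0.4408, -0.3313, 0.0077]
eef_rot: [-3.141, 0.002, -1.11]
force: [-0.1, -1.0, -0.8]
grip_width: 0.0375
```

>>> carry_out --commands '[1,0,0,0,0,0,0,1,0,0,0,0,0,0,1,0,0,0,0,0,0,1,0,0,4,0,0,0,1,0,0,8,0,0,0,1,0,0,12,0,0,0,1,0,0,16,0,0,0,1,0,0,20,0,0,0,1,0,0,20,0,0,0,1,0,0,20,0,0,0]'

```text
time_s: 16.28
ee_pos: [0.4412, -0.3317, 0.2091]
eef_rot: [-3.14, -0.001, -1.11]
force: [0.3, 1.0, -4.7]
grip_width: 0.0326
```

```bash
python3 -c "from tilt import *; tilt('liftB')
im=cv2.imread('pics/liftB_scene.png'); ci=viewer.camera_info('scene'); p,R=cur(); u,v=proj(ci,[p])[0].astype(int); print(u,v); cv2.imwrite('pics/cB.png',cv2.resize(im[max(0,v-70):v+70,max(0,u-90):u+90],None,fx=4,fy=4))"
```

```text
{'time_s': 16.2833, 'qpos': [-0.7116, 0.3003, 1.5119, 0.0013, 1.3273, 0.3984], 'ee_pos': [0.4412, -0.3317, 0.2091], 'eef_rot': [-3.1396, -0.0015, -1.1104], 'force': [0.2914, 1.02, -4.7254], 'moment': [-0.0683, 0.1884, 0.0015], 'grip_width': 0.0326}
scene + n 250 al [0.035 0.076] z med -0.012 rng [-0.033 -0.004]
scene - n 13 al [-0.053 -0.038] z med 0.0278 rng [0.021 0.036]
top + n 209 al [0.036 0.073] z med -0.0164 rng [-0.031 -0.009]
ball assumed [ 0.4412 -0.3317  0.2221] + dir yaw 0.46
182 230
```

View pics/cB.png

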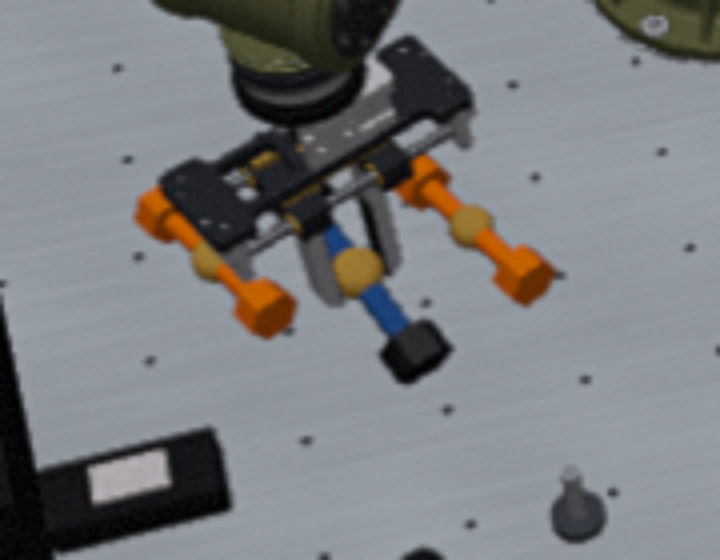

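The near block, direction yaw 0.46, sinks, and both views agree. I turn by +3.005 rad and carry rod B to lane 2.

>>> carry_out --commands '[1,1,3,2,0,0,0.12,1,2,6,3,0,0,0.24,1,3,9,4,0,0,0.36,1,4,12,4,0,0,0.48,1,5,15,4,0,0,0.6,1,5.5,18,4,0,0,0.72,1,6,20,4,0,0,0.84,1,6.5,22,4,0,0,0.96,1,7,24,4,0,0,1.08,1,7.5,26,4,0,0,1.2,1,8,28,4,0,0,1.32,1,8.5,30,4,0,0,1.44]'

```text
time_s: 17.38
ee_pos: [0.5248, -0.0298, 0.2436]
eef_rot: [-3.14, 0.008, 0.336]
force: [0.1, 0.9, -4.0]
grip_width: 0.0326
```

```bash
python3 hand.py 2
```

```text
{'time_s': 17.3833, 'qpos': [-0.1254, 0.2225, 1.5292, -0.0022, 1.3972, -0.4605], 'ee_pos': [0.5248, -0.0298, 0.2436], 'eef_rot': [-3.1403, 0.0075, 0.3356], 'force': [0.0526, 0.9281, -3.9956], 'moment': [-0.0823, -0.0295, 0.0417], 'grip_width': 0.0326}
scene ball fit [ 0.524  -0.0319  0.2529] n 51 rel TCP [-0.0008 -0.0021  0.0094]
   scene up 4 z [0.007 0.017 0.046]
to seat, ball 8mm above tcp: [  4.89  14.6  -14.57] rv [ 0.007 -0.005  1.558]
```

>>> carry_out --commands '[1,0.5,1.5,0,0,0,0.125,1,1,3,0,0,0,0.25,1,1.5,4.5,0,0,0,0.375,1,2,6,0,0,0,0.5,1,2.5,7.5,0,0,0,0.625,1,3,9,0,0,0,0.75,1,3.5,10.5,0,0,0,0.875,1,4,12,0,0,0,1,1,4.5,13.5,0,0,0,1.125,1,4.9,14.6,0,0,0,1.25,1,4.9,14.6,0,0,0,1.4,1,4.9,14.6,0,0,0,1.558]'

```text
time_s: 18.48
ee_pos: [0.5738, 0.1172, 0.2413]
eef_rot: [-3.137, 0.007, 1.834]
force: [0.2, -0.1, -3.0]
grip_width: 0.0318
```

>>> carry_out --commands '[1,0,0,0,0,0,0.04,1,0,0,0,0,0,0.04,1,0,0,0,0,0,0.04]'

```text
time_s: 18.73
ee_pos: [0.5735, 0.1167, 0.2398]
eef_rot: [-3.134, 0.007, 1.871]
force: [-0.3, -0.3, -3.0]
grip_width: 0.0324
```

```bash
python3 hand.py 2
```

```text
{'time_s': 18.7333, 'qpos': [0.1417, 0.3607, 1.3609, -0.0078, 1.4264, -1.7276], 'ee_pos': [0.5735, 0.1167, 0.2398], 'eef_rot': [-3.1341, 0.0066, 1.8705], 'force': [-0.2608, -0.2562, -3.0021], 'moment': [0.1235, -0.028, -0.0976], 'grip_width': 0.0324}
scene ball fit [0.573  0.115  0.2498] n 72 rel TCP [-0.0005 -0.0017  0.01  ]
   scene up 263 z [0.026 0.042 0.054]
   scene low 54 z [-0.042 -0.031 -0.013]
to seat, ball 8mm above tcp: [  0.02  -0.06 -14.2 ] rv [ 0.009 -0.005  0.023]
```

>>> carry_out --commands '[1,0,0,-3,0.009,-0.005,0.023,1,0,0,-6,0.009,-0.005,0.023,1,0,0,-9,0.009,-0.005,0.023,1,0,0,-11.5,0.009,-0.005,0.023,1,0,0,-13,0.009,-0.005,0.023,1,0,0,-13.8,0.009,-0.005,0.023,1,0,0,-14.3,0.009,-0.005,0.023,1,0,0,-14.3,0.009,-0.005,0.023,1,0,0,-14.3,0.009,-0.005,0.023]'

```text
time_s: 19.58
ee_pos: [0.5741, 0.1169, 0.0985]
eef_rot: [3.139, -0.0, 1.894]
force: [-0.1, -0.3, -3.1]
grip_width: 0.0326
```

```bash
python3 hand.py 2
```

```text
{'time_s': 19.5833, 'qpos': [0.1381, 0.4824, 1.529, 0.0005, 1.1276, -1.7558], 'ee_pos': [0.5741, 0.1169, 0.0985], 'eef_rot': [3.139, -0.0, 1.8937], 'force': [-0.134, -0.3078, -3.0869], 'moment': [0.0734, -0.0637, 0.0228], 'grip_width': 0.0326}
scene ball fit [0.5736 0.1154 0.1079] n 62 rel TCP [-0.0006 -0.0015  0.0094]
   scene up 605 z [-0.02  -0.002  0.052]
   scene low 10 z [-0.042 -0.024 -0.02 ]
to seat, ball 8mm above tcp: [-0.04 -0.08 -0.07] rv [-0.001  0.002  0.   ]
```

>>> carry_out --commands '[1,0,0,-0.2,0,0,0,1,0,0,-0.3,0,0,0,1,0,0,-0.3,0,0,0,-0.2,0,0,-0.3,0,0,0,-0.2,0,0,-0.3,0,0,0,-0.2,0,0,-0.3,0,0,0,-0.2,0,0,-0.3,0,0,0,-0.2,0,0,-0.3,0,0,0,-0.2,0,0,3,0,0,0,-0.2,0,0,7,0,0,0,-0.2,0,0,11,0,0,0,-0.2,0,0,15,0,0,0]'

```text
time_s: 20.68
ee_pos: [0.5739, 0.1168, 0.2506]
eef_rot: [3.139, 0.0, 1.894]
force: [0.3, 0.0, -0.5]
grip_width: 0.0563
```

Run:
```python
from seat import *
st(); seats("placeB"); rods("top"); rods("scene")
show("C pre",np.array([.6035,-.3155,.13]),down(.383-np.pi/2))
```

```text
{'time_s': 20.6833, 'qpos': [0.1381, 0.3496, 1.3511, 0.0004, 1.4381, -1.7558], 'ee_pos': [0.5739, 0.1168, 0.2506], 'eef_rot': [3.1388, 0.0002, 1.8939], 'force': [0.2718, 0.0253, -0.4631], 'moment': [-0.0022, 0.0012, 0.0308], 'grip_width': 0.0563}
scene lane 2 n 88 err s,y,n mm [ 1.1  0.9 -1.1] dist 1.8 axis angle 0.047 nb 92
scene lane 3 n 86 err s,y,n mm [-1.5  0.8 -1. ] dist 2.0 axis angle 0.058 nb 95
top 0.65 [416, 177, 448, 229] ball [ 0.6043 -0.3146  0.019 ] yaw 0.389
scene 0.89 [365, 230, 407, 257] ball [0.546  0.1867 0.1065] yaw 0.278
scene 0.56 [343, 242, 388, 272] ball [0.5718 0.1144 0.1072] yaw 0.296
scene 0.56 [189, 295, 232, 348] ball [ 0.6027 -0.318   0.0188] yaw 0.371
C pre d [2.97, -43.23, -13.63] rv [0.001, 0.001, -3.082] rows 24.7
```

>>> carry_out --commands '[-1,0,-2,2,0,0,-0.12,-1,0,-5,2,0,0,-0.24,-1,0,-8,2,0,0,-0.36,-1,0,-12,2,0,0,-0.48,-1,0,-15,2,0,0,-0.6,-1,0.5,-18,2,0,0,-0.72,-1,1,-21,2,0,0,-0.84,-1,1.5,-24,1,0,0,-0.96,-1,2,-27,0,0,0,-1.08,-1,2,-30,-2,0,0,-1.2,-1,2,-33,-4,0,0,-1.32,-1,2,-35,-6,0,0,-1.44]'

```text
time_s: 21.98
ee_pos: [0.5929, -0.2355, 0.1845]
eef_rot: [-3.141, 0.002, 0.447]
force: [0.4, 0.5, 0.2]
grip_width: 0.0939
```

```bash
python3 -c "
from pl import *
show('C pre',np.array([.6035,-.3155,.13]),down(.383-np.pi/2))"
```

```text
C pre d [1.06, -8.0, -7.35] rv [-0.002, -0.001, -1.634] rows 13.1
```

>>> carry_out --commands '[-1,0.2,-2,-1,0,0,-0.125,-1,0.4,-4,-1,0,0,-0.25,-1,0.6,-6,-2,0,0,-0.375,-1,0.8,-7,-3,0,0,-0.5,-1,1,-8,-4,0,0,-0.625,-1,1,-8,-5,0,0,-0.75,-1,1,-8,-6,0,0,-0.875,-1,1,-8,-7.3,0,0,-1,-1,1,-8,-7.3,0,0,-1.125,-1,1,-8,-7.3,0,0,-1.25,-1,1,-8,-7.3,0,0,-1.375,-1,1,-8,-7.3,0,0,-1.5]'

```text
time_s: 22.98
ee_pos: [0.6022, -0.3151, 0.1094]
eef_rot: [3.141, 0.004, -1.052]
force: [-0.1, -0.5, 0.6]
grip_width: 0.0943
```

```bash
python3 -c "
from look import *
st(); rods('wrist'); rods('scene')
show('C',np.array([.603,-.3165,.027]),down(.383-np.pi/2))"
```

```text
{'time_s': 22.9833, 'qpos': [-0.5366, 0.6743, 1.1995, 0.0016, 1.2719, 0.5153], 'ee_pos': [0.6022, -0.3151, 0.1094], 'eef_rot': [3.1409, 0.0042, -1.0523], 'force': [-0.0734, -0.518, 0.5886], 'moment': [-0.0361, 0.1076, 0.0038], 'grip_width': 0.0943}
wrist 0.87 [276, 124, 366, 352] ball [ 0.6029 -0.3167  0.0173] yaw 0.372
scene 0.85 [189, 294, 229, 347] ball [ 0.6058 -0.3169  0.02  ] yaw 0.381
scene 0.82 [366, 231, 405, 258] ball [0.5456 0.1872 0.1053] yaw 0.278
scene 0.57 [341, 242, 389, 272] ball [0.5706 0.1144 0.1056] yaw 0.301
C d [0.05, -0.12, -10.23] rv [-0.003, -0.001, -0.146] rows 2.5
```

>>> carry_out --commands '[-1,0.1,-0.15,-3,0,0,-0.1,-1,0.1,-0.15,-7,0,0,-0.14,-1,0.1,-0.15,-10.2,0,0,-0.14,-1,0.1,-0.15,-10.2,0,0,-0.14,1,0.1,-0.15,-10.2,0,0,-0.14,1,0.1,-0.15,-10.2,0,0,-0.14,1,0.1,-0.15,-10.2,0,0,-0.14,1,0.1,-0.15,-10.2,0,0,-0.14,1,0.1,-0.15,-10.2,0,0,-0.14,1,0.1,-0.15,-10.2,0,0,-0.14,1,0.1,-0.15,-10.2,0,0,-0.14,1,0.1,-0.15,-10.2,0,0,-0.14]' --force 40

```text
time_s: 24.18
ee_pos: [0.6035, -0.3168, 0.0084]
eef_rot: [-3.142, 0.003, -1.181]
force: [0.3, -0.3, 0.4]
grip_width: 0.0444
```

>>> carry_out --commands '[1,0,0,0,0,0,0,1,0,0,0,0,0,0,1,0,0,0,0,0,0,1,0,0,0,0,0,0,1,0,0,4,0,0,0,1,0,0,8,0,0,0,1,0,0,12,0,0,0,1,0,0,16,0,0,0,1,0,0,20,0,0,0,1,0,0,20,0,0,0,1,0,0,20,0,0,0]'

```text
time_s: 25.1
ee_pos: [0.604, -0.3172, 0.2102]
eef_rot: [-3.139, 0.0, -1.181]
force: [-0.8, -0.2, -5.1]
grip_width: 0.0324
```

```bash
python3 -c "from tilt import *; tilt('liftC')
im=cv2.imread('pics/liftC_scene.png'); ci=viewer.camera_info('scene'); p,R=cur(); u,v=proj(ci,[p])[0].astype(int); print(u,v); cv2.imwrite('pics/cC.png',cv2.resize(im[max(0,v-70):v+70,max(0,u-90):u+90],None,fx=4,fy=4))"
```

```text
{'time_s': 25.1, 'qpos': [-0.5379, 0.6029, 1.0778, 0.0018, 1.4597, 0.6433], 'ee_pos': [0.604, -0.3172, 0.2102], 'eef_rot': [-3.1395, 0.0001, -1.1815], 'force': [-0.8259, -0.2481, -5.1429], 'moment': [-0.0267, 0.164, 0.0128], 'grip_width': 0.0324}
scene + n 294 al [0.045 0.077] z med 0.0271 rng [0.01  0.039]
scene - n 42 al [-0.061 -0.032] z med -0.0215 rng [-0.027 -0.006]
top + n 124 al [0.047 0.074] z med 0.0312 rng [0.016 0.041]
ball assumed [ 0.6039 -0.3172  0.2232] + dir yaw 0.389
197 281
```

View pics/cC.png

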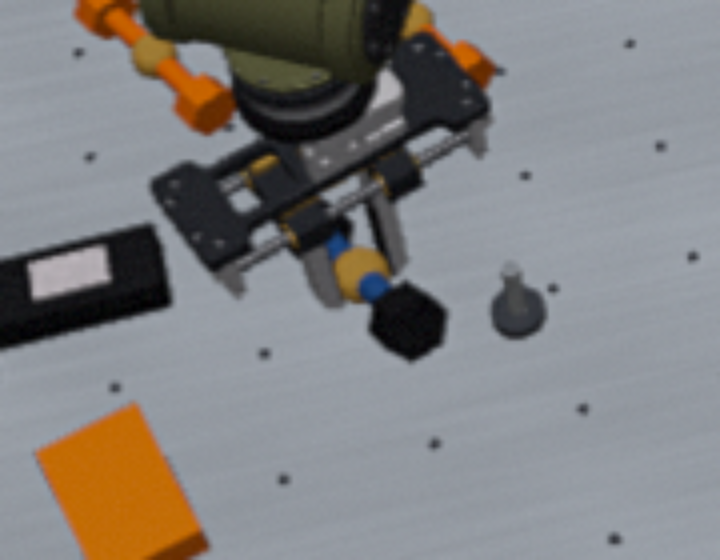

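The near block, direction yaw 0.39, is high, so the heavy end already points to -x; only a -0.066 rad turn is needed. I carry it to lane 1.

>>> carry_out --commands '[1,0,3,2,0,0,-0.03,1,0,7,3,0,0,-0.066,1,0,11,3,0,0,-0.066,1,0,15,3,0,0,-0.066,1,0,19,3,0,0,-0.066,1,0,23,3,0,0,-0.066,1,-0.3,27,3,0,0,-0.066,1,-0.5,31,3,0,0,-0.066,1,-0.5,34,3,0,0,-0.066,1,-0.5,35.9,3,0,0,-0.066,1,-0.5,35.9,3,0,0,-0.066,1,-0.5,35.9,3,0,0,-0.066]'

```text
time_s: 26.2
ee_pos: [0.5974, 0.0432, 0.234]
eef_rot: [3.137, 0.006, -1.246]
force: [-0.2, -0.7, -3.6]
grip_width: 0.0323
```

```bash
python3 hand.py 1 -1.248
```

```text
{'time_s': 26.2, 'qpos': [0.009, 0.3954, 1.3271, 0.0046, 1.426, 1.254], 'ee_pos': [0.5974, 0.0432, 0.234], 'eef_rot': [3.1365, 0.0065, -1.2457], 'force': [-0.2086, -0.6833, -3.6214], 'moment': [0.012, 0.0426, -0.0435], 'grip_width': 0.0323}
scene ball fit [0.5993 0.0424 0.2433] n 82 rel TCP [ 0.002  -0.0009  0.0093]
   scene up 269 z [0.028 0.043 0.056]
   scene low 36 z [-0.04  -0.027 -0.018]
to seat, ball 8mm above tcp: [  0.11  -0.11 -13.62] rv [-0.005 -0.007 -0.002]
```

>>> carry_out --commands '[1,0.1,-0.1,-3,0,0,0,1,0.1,-0.1,-6,0,0,0,1,0.1,-0.1,-9,0,0,0,1,0.1,-0.1,-11,0,0,0,1,0.1,-0.1,-12.5,0,0,0,1,0.1,-0.1,-13.3,0,0,0,1,0.1,-0.1,-13.7,0,0,0,1,0.1,-0.1,-13.7,0,0,0,1,0.1,-0.1,-13.7,0,0,0]'

```text
time_s: 27.05
ee_pos: [0.5977, 0.0405, 0.099]
eef_rot: [3.136, 0.008, -1.249]
force: [-16.2, 3.9, 13.1]
grip_width: 0.0326
```

```bash
python3 hand.py 1 -1.248
```

```text
{'time_s': 27.05, 'qpos': [0.004, 0.5144, 1.479, 0.0058, 1.1562, 1.2504], 'ee_pos': [0.5977, 0.0405, 0.099], 'eef_rot': [3.1356, 0.0076, -1.2488], 'force': [-16.227, 3.8814, 13.1058], 'moment': [0.7806, 3.0871, 0.0415], 'grip_width': 0.0326}
scene ball fit [0.6003 0.0409 0.1086] n 77 rel TCP [0.0025 0.0005 0.0096]
   scene up 678 z [-0.048 -0.004  0.052]
   scene low 15 z [-0.044 -0.021 -0.017]
to seat, ball 8mm above tcp: [ 0.08  0.17 -0.12] rv [-0.005 -0.008  0.001]
```

```bash
python3 -c "
from look import *
st(); im,d=viewer.camera('scene'); a=cv2.resize(im[200:300,290:410],None,fx=6,fy=6,interpolation=cv2.INTER_CUBIC)[:600]; cv2.imwrite('pics/p1.png',a)"
```

```text
{'time_s': 27.15, 'qpos': [0.004, 0.5144, 1.4791, 0.0058, 1.1561, 1.2504], 'ee_pos': [0.5977, 0.0405, 0.099], 'eef_rot': [3.1357, 0.0075, -1.2487], 'force': [-15.1234, 3.1772, 14.8473], 'moment': [0.7583, 3.0795, 0.034], 'grip_width': 0.0324}
```

View pics/p1.png

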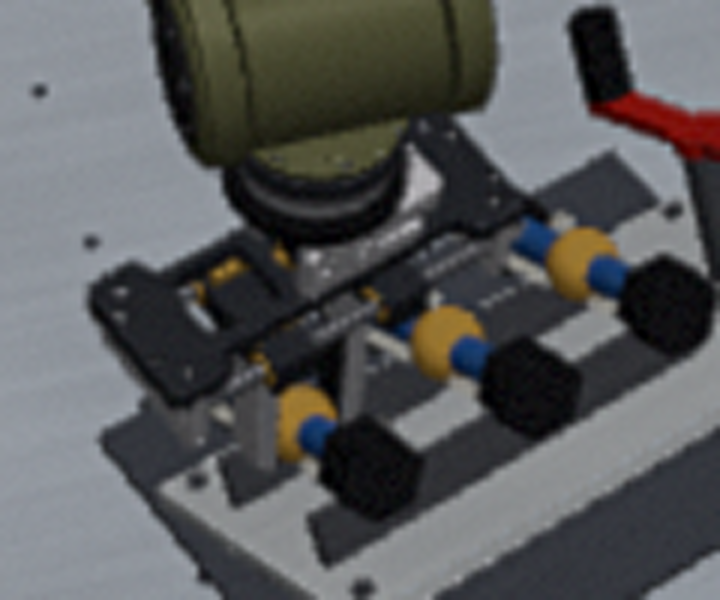

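>>> carry_out --commands '[1,0,0,0.2,0,0,0,1,0,0.1,0.4,0,0,0,1,0,0.1,0.4,0,0,0]'

```text
time_s: 27.45
ee_pos: [0.5981, 0.0409, 0.1036]
eef_rot: [3.137, 0.007, -1.25]
force: [-0.3, 0.3, -3.2]
grip_width: 0.0323
```

```bash
python3 hand.py 1 -1.248
```

```text
{'time_s': 27.45, 'qpos': [0.0048, 0.5094, 1.4751, 0.0056, 1.1639, 1.2521], 'ee_pos': [0.5981, 0.0409, 0.1036], 'eef_rot': [3.1367, 0.007, -1.2496], 'force': [-0.2689, 0.2759, -3.2336], 'moment': [-0.0591, 0.0342, 0.0262], 'grip_width': 0.0323}
scene ball fit [0.6005 0.0393 0.1126] n 77 rel TCP [ 0.0024 -0.0015  0.009 ]
   scene up 694 z [-0.041 -0.009  0.052]
   scene low 19 z [-0.043 -0.026 -0.017]
to seat, ball 8mm above tcp: [ 0.03  0.13 -0.58] rv [-0.005 -0.007  0.002]
```

>>> carry_out --commands '[1,-0.3,0.2,0,0,0,0,1,-0.3,0.2,-0.1,0,0,0,1,-0.3,0.2,-0.2,0,0,0,1,-0.3,0.2,-0.3,0,0,0,1,-0.3,0.2,-0.4,0,0,0,1,-0.3,0.2,-0.4,0,0,0]'

```text
time_s: 28.05
ee_pos: [0.5948, 0.043, 0.0987]
eef_rot: [3.136, 0.007, -1.249]
force: [-0.2, -0.2, -2.9]
grip_width: 0.0323
```

>>> carry_out --commands '[1,0,0,-0.15,0,0,0,1,0,0,-0.3,0,0,0,1,0,0,-0.3,0,0,0]'

```text
time_s: 28.3
ee_pos: [0.5948, 0.0429, 0.0954]
eef_rot: [3.135, 0.007, -1.249]
force: [-0.7, -0.3, -3.4]
grip_width: 0.0327
```

>>> carry_out --commands '[-0.2,0,0,0,0,0,0,-0.2,0,0,0,0,0,0,-0.2,0,0,0,0,0,0,-0.2,0,0,0,0,0,0,-0.2,0,0,0,0,0,0,-0.2,0,0,3,0,0,0,-0.2,0,0,7,0,0,0,-0.2,-4,0,11,0,0,0,-0.2,-8,0,15,0,0,0,-0.2,-12,0,19,0,0,0,-0.2,-16,0,22,0,0,0]'

```text
time_s: 29.22
ee_pos: [0.4735, 0.0429, 0.2826]
eef_rot: [3.136, 0.007, -1.249]
force: [0.4, -0.2, 0.3]
grip_width: 0.0564
```

Run:
```python
from seat import *
st(); seats("placeC")
im=cv2.imread("pics/placeC_scene.png"); cv2.imwrite('pics/p2.png',cv2.resize(im[190:300,300:450],None,fx=5,fy=5,interpolation=cv2.INTER_CUBIC))
p,R=cur(); th=1.6; Rk=frame(-ex*np.cos(th)-ey*np.sin(th),-en)
show("pre knob",knob(th)+.08*en,knobR(th)); show("pre knob alt",knob(th)+.08*en,Rk)
```

```text
{'time_s': 29.2167, 'qpos': [0.0104, 0.0844, 1.5985, 0.0051, 1.466, 1.2592], 'ee_pos': [0.4735, 0.0429, 0.2826], 'eef_rot': [3.1362, 0.0071, -1.2493], 'force': [0.3807, -0.2415, 0.2617], 'moment': [-0.0324, 0.1387, -0.0003], 'grip_width': 0.0564}
top lane 3 n 85 err s,y,n mm [-0.6  1.   0.4] dist 1.2 axis angle 0.093 nb 112
scene lane 1 n 94 err s,y,n mm [-0.8 -0.  -0.7] dist 1.1 axis angle 0.057 nb 90
scene lane 2 n 88 err s,y,n mm [ 0.9 -0.1 -0.9] dist 1.2 axis angle 0.065 nb 96
scene lane 3 n 86 err s,y,n mm [-0.3  0.6 -1.5] dist 1.6 axis angle 0.055 nb 97
pre knob d [-5.91, 18.11, -10.83] rv [0.768, 0.252, -3.004] rows 24.9
pre knob alt d [-5.91, 18.11, -10.83] rv [0.154, -0.498, 0.028] rows 5.3
```

View pics/p2.png

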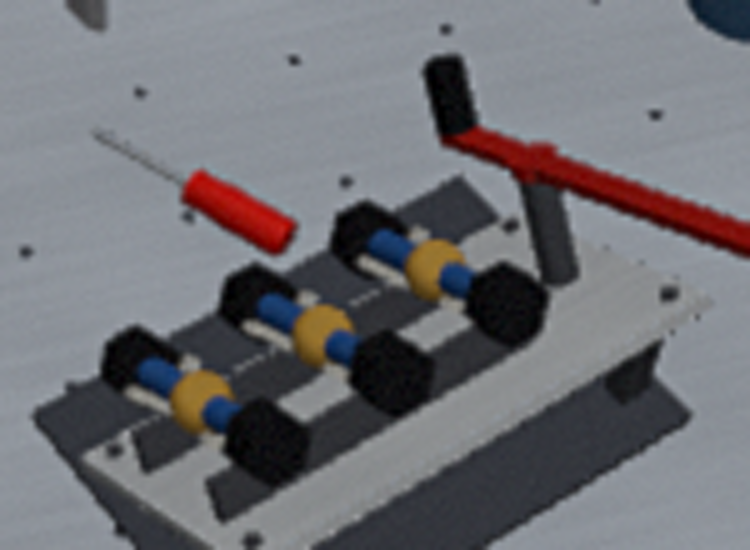

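All three rods sit in their lanes within 2 mm, with the lever still open. To shut it I first turn the wrist half a turn, to keep joint 6 within range.

>>> carry_out --commands '[-1,-1,2,0,0,0,0.12,-1,-1,4,0,0,0,0.24,-1,-2,6,0,0,0,0.36,-1,-3,8,0,0,0,0.48,-1,-4,10,0,0,0,0.6,-1,-5,12,0,0,0,0.72,-1,-6,14,0,0,0,0.84,-1,-6,16,0,0,0,0.96,-1,-6,18,0,0,0,1.08,-1,-6,18,0,0,0,1.2,-1,-6,18,0,0,0,1.32,-1,-6,18,0,0,0,1.44]'

```text
time_s: 30.32
ee_pos: [0.4135, 0.2235, 0.2858]
eef_rot: [-3.14, 0.006, 0.198]
force: [0.1, -0.3, 0.4]
grip_width: 0.0944
```

```bash
python3 -c "
from pl import *
show('pre',knob(1.6)+.08*en,knobR(1.6))"
```

```text
pre d [0.09, 0.07, -10.77] rv [-0.301, -0.514, 1.682] rows 14.3
```

>>> carry_out --commands '[-1,0,0,0,-0.02,-0.034,0.112,-1,0,0,0,-0.04,-0.068,0.224,-1,0,0,0,-0.06,-0.103,0.336,-1,0,0,0,-0.08,-0.137,0.449,-1,0,0,0,-0.1,-0.171,0.561,-1,0,0,-1,-0.12,-0.206,0.673,-1,0,0,-2,-0.14,-0.24,0.785,-1,0,0,-3,-0.16,-0.274,0.897,-1,0,0,-4,-0.18,-0.308,1.009,-1,0,0,-5,-0.2,-0.343,1.121,-1,0,0,-6,-0.22,-0.377,1.233,-1,0,0,-7,-0.24,-0.411,1.345]'

```text
time_s: 31.32
ee_pos: [0.4135, 0.2237, 0.2151]
eef_rot: [2.707, -0.062, 1.585]
force: [0.7, -0.5, -0.5]
grip_width: 0.094
```

```bash
python3 -c "
from pl import *
st();show('pre',knob(1.6)+.08*en,knobR(1.6))"
```

```text
{'time_s': 31.3167, 'qpos': [0.5037, -0.1137, 2.0118, -0.2011, 0.8396, -0.9639], 'ee_pos': [0.4135, 0.2237, 0.2151], 'eef_rot': [2.707, -0.0616, 1.585], 'force': [0.6964, -0.5104, -0.5109], 'moment': [0.0483, 0.163, 0.0699], 'grip_width': 0.094}
pre d [0.09, 0.05, -3.69] rv [-0.059, -0.102, 0.332] rows 2.8
```

>>> carry_out --commands '[-0.1,0,0,-1.2,-0.02,-0.034,0.11,-0.1,0,0,-2.4,-0.04,-0.068,0.22,-0.1,0.1,0,-3.7,-0.059,-0.102,0.332,-0.1,0.1,0,-3.7,-0.059,-0.102,0.332,-0.1,0.1,0,-3.7,-0.059,-0.102,0.332,-0.1,0.1,0,-3.7,-0.059,-0.102,0.332]'

```text
time_s: 31.82
ee_pos: [0.415, 0.2239, 0.1789]
eef_rot: [2.618, 0.013, 1.915]
force: [-0.2, 0.7, 0.4]
grip_width: 0.0575
```

```bash
python3 -c "
from pl import *
st();show('pre',knob(1.6)+.08*en,knobR(1.6));show('at',knob(1.6),knobR(1.6))"
```

```text
{'time_s': 31.8167, 'qpos': [0.4553, -0.1169, 2.132, -0.1165, 0.6095, -1.385], 'ee_pos': [0.415, 0.2239, 0.1789], 'eef_rot': [2.6177, 0.0128, 1.9148], 'force': [-0.174, 0.7306, 0.4235], 'moment': [-0.0532, 0.2125, -0.009], 'grip_width': 0.0575}
pre d [-0.06, 0.03, -0.08] rv [-0.002, -0.0, 0.004] rows 0.0
at d [3.73, 1.3, -7.01] rv [-0.002, -0.0, 0.004] rows 1.9
```

>>> carry_out --commands '[-0.1,1.2,0.4,-2.3,0,0,0,-0.1,2.5,0.9,-4.7,0,0,0,-0.1,3.7,1.3,-7.0,0,0,0,-0.1,3.7,1.3,-7.0,0,0,0,1,3.7,1.3,-7.0,0,0,0,1,3.7,1.3,-7.0,0,0,0,1,3.7,1.3,-7.0,0,0,0,1,3.7,1.3,-7.0,0,0,0,1,3.7,1.3,-7.0,0,0,0,1,3.7,1.3,-7.0,0,0,0,1,3.7,1.3,-7.0,0,0,0]' --force 20

```text
time_s: 32.73
ee_pos: [0.4518, 0.2385, 0.1104]
eef_rot: [2.615, 0.011, 1.916]
force: [-9.5, 15.6, 4.3]
grip_width: 0.0237
```

```bash
python3 -c "
from pl import *
st()
for th in list(np.arange(1.48,.03,-.12))+[.0]: show(round(th,2),knob(th),knobR(th))"
```

```text
{'time_s': 32.7333, 'qpos': [0.4457, 0.0946, 2.1136, -0.149, 0.4137, -1.3525], 'ee_pos': [0.4518, 0.2385, 0.1104], 'eef_rot': [2.6148, 0.0106, 1.9158], 'force': [-9.4661, 15.5914, 4.2771], 'moment': [2.6365, 1.4599, 1.665], 'grip_width': 0.0237}
1.48 d [-0.17, 0.59, -0.14] rv [0.052, 0.021, -0.101] rows 0.9
1.36 d [-0.32, 1.35, -0.08] rv [0.109, 0.04, -0.204] rows 1.9
1.24 d [-0.39, 2.12, 0.02] rv [0.166, 0.059, -0.308] rows 2.8
1.12 d [-0.37, 2.89, 0.17] rv [0.223, 0.079, -0.412] rows 3.8
1.0 d [-0.28, 3.64, 0.36] rv [0.28, 0.098, -0.516] rows 4.8
0.88 d [-0.1, 4.36, 0.59] rv [0.337, 0.117, -0.62] rows 5.7
0.76 d [0.16, 5.05, 0.86] rv [0.394, 0.136, -0.723] rows 6.7
0.64 d [0.49, 5.69, 1.16] rv [0.452, 0.155, -0.827] rows 7.6
0.52 d [0.89, 6.27, 1.48] rv [0.509, 0.174, -0.931] rows 8.6
0.4 d [1.35, 6.79, 1.83] rv [0.566, 0.194, -1.035] rows 9.6
0.28 d [1.87, 7.24, 2.2] rv [0.623, 0.213, -1.139] rows 10.5
0.16 d [2.44, 7.61, 2.58] rv [0.68, 0.232, -1.243] rows 11.5
0.04 d [3.05, 7.9, 2.97] rv [0.737, 0.251, -1.346] rows 12.4
0.0 d [3.27, 7.97, 3.1] rv [0.756, 0.257, -1.381] rows 12.8
```

>>> carry_out --commands '[1,-0.2,0.6,-0.1,0.052,0.021,-0.101,1,-0.3,1.35,-0.1,0.109,0.04,-0.204,1,-0.4,2.1,0,0.166,0.059,-0.308,1,-0.4,2.9,0.15,0.223,0.079,-0.412,1,-0.3,3.65,0.35,0.28,0.098,-0.516,1,-0.1,4.35,0.6,0.337,0.117,-0.62,1,0.15,5.05,0.85,0.394,0.136,-0.723,1,0.5,5.7,1.15,0.452,0.155,-0.827,1,0.9,6.3,1.5,0.509,0.174,-0.931,1,1.35,6.8,1.85,0.566,0.194,-1.035,1,1.85,7.25,2.2,0.623,0.213,-1.139,1,2.45,7.6,2.6,0.68,0.232,-1.243]'

```text
time_s: 33.73
ee_pos: [0.4758, 0.3143, 0.1371]
eef_rot: [3.054, -0.516, 0.499]
force: [-6.8, -6.4, 3.9]
grip_width: 0.0238
```

```bash
python3 -c "
from pl import *
st()
for th in (.08,.0): show(round(th,2),knob(th),knobR(th))
show('up',knob(0)+.08*en,knobR(0))"
```

```text
{'time_s': 33.7333, 'qpos': [0.58, 0.1846, 1.9301, -0.2534, 0.5328, 0.2906], 'ee_pos': [0.4758, 0.3143, 0.1371], 'eef_rot': [3.0536, -0.5159, 0.4989], 'force': [-6.847, -6.3556, 3.8963], 'moment': [-0.9544, 1.0512, -0.6061], 'grip_width': 0.0238}
0.08 d [0.44, 0.23, 0.16] rv [0.035, 0.011, -0.063] rows 0.6
0.0 d [0.86, 0.39, 0.42] rv [0.073, 0.023, -0.132] rows 1.2
up d [-2.93, -0.88, 7.35] rv [0.073, 0.023, -0.132] rows 1.9
```

>>> carry_out --commands '[1,0.45,0.2,0.2,0.035,0.011,-0.063,1,0.85,0.4,0.4,0.073,0.023,-0.132,1,0.9,0.4,0.45,0.073,0.023,-0.132,1,0.9,0.4,0.45,0.073,0.023,-0.132]'

```text
time_s: 34.07
ee_pos: [0.4831, 0.3174, 0.1412]
eef_rot: [3.141, -0.52, 0.322]
force: [-16.6, -7.2, 6.4]
grip_width: 0.0237
```

>>> carry_out --commands '[-0.2,0,0,0,0,0,0,-0.2,0,0,0,0,0,0,-0.2,0,0,0,0,0,0,-0.2,0,0,0,0,0,0,-0.2,0,0,0,0,0,0,-0.2,-1.9,-0.6,3.7,0,0,0,-0.2,-3.8,-1.3,7,0,0,0,-0.2,-6,0,11,0,0,0,-0.2,-8,2,13,0,0,0,-0.2,-10,4,14,0,0,0,-0.2,-12,6,14,0,0,0,-0.2,-14,8,14,0,0,0]'

```text
time_s: 35.07
ee_pos: [0.3422, 0.3983, 0.2826]
eef_rot: [-3.141, -0.522, 0.321]
force: [1.2, 0.2, -0.1]
grip_width: 0.0564
```

Run:
```python
from seat import *
st(); seats("fin")
for n in("top","scene"):
  im=cv2.imread(f"pics/fin_{n}.png"); d=viewer.camera(n)[1]; ci=viewer.camera_info(n)
  v,u=np.nonzero(d>0); P=world(ci,u,v,d[v,u]); c_=im[v,u].astype(int); S=P@ex;Y=P@ey;h=P@en-H0
  r=(c_[:,2]>90)&(c_[:,2]>2.5*c_[:,1])&(h>.068)&(h<.088)&(abs(S-.6)<.25)&(abs(Y)<.25)
  A=np.c_[S[r],Y[r]]; m=A.mean(0); dd=np.linalg.svd(A-m,full_matrices=False)[2][0]; dd*=-np.sign(dd[1]); print(n,r.sum(),"theta",np.arctan2(dd[0],-dd[1]))
cv2.imwrite('pics/p3.png',cv2.resize(cv2.imread("pics/fin_scene.png")[190:300,300:450],None,fx=5,fy=5,interpolation=cv2.INTER_CUBIC))
```

```text
{'time_s': 35.0667, 'qpos': [0.9403, -0.0408, 1.809, -0.3587, 0.966, 0.7636], 'ee_pos': [0.3422, 0.3983, 0.2826], 'eef_rot': [-3.1407, -0.522, 0.3207], 'force': [1.2041, 0.1609, -0.1316], 'moment': [-0.1484, 0.2312, 0.0005], 'grip_width': 0.0564}
top lane 1 n 37 err s,y,n mm [-4.4  1.4  3.3] dist 5.7 axis angle 0.039 nb 133
top lane 2 n 47 err s,y,n mm [-0.2  0.8  0.5] dist 1.0 axis angle 0.061 nb 125
top lane 3 n 40 err s,y,n mm [-3.2  0.8  2.1] dist 3.9 axis angle 0.045 nb 131
scene lane 1 n 96 err s,y,n mm [-2.   0.4 -1.1] dist 2.3 axis angle 0.048 nb 68
scene lane 2 n 90 err s,y,n mm [ 0.2  0.6 -1.3] dist 1.5 axis angle 0.038 nb 55
scene lane 3 n 87 err s,y,n mm [-0.5  1.  -0.4] dist 1.2 axis angle 0.032 nb 53
top 655 theta -0.005858142325246903
scene 569 theta -0.002787871157913375
```

View pics/p3.png

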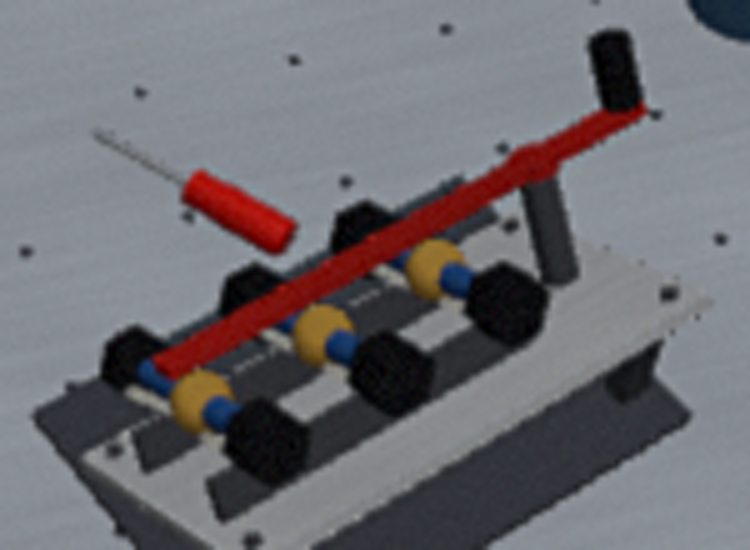

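>>> carry_out --commands '[-0.2,0,0,0,0,0,0,-0.2,0,0,0,0,0,0,-0.2,0,0,0,0,0,0,-0.2,0,0,0,0,0,0]'

```text
time_s: 35.6
ee_pos: [0.3434, 0.3972, 0.2812]
eef_rot: [3.141, -0.52, 0.322]
force: [-0.2, -0.8, 0.1]
grip_width: 0.0567
```

```bash
python3 -c "
from h import *
st(); print(ticket.hand_in())"
```

```text
{'time_s': 35.6, 'qpos': [0.9362, -0.0395, 1.8103, -0.3565, 0.9645, 0.7581], 'ee_pos': [0.3434, 0.3972, 0.2812], 'eef_rot': [3.1407, -0.5198, 0.3224], 'force': [-0.241, -0.8331, 0.0548], 'moment': [-0.0878, 0.297, 0.0113], 'grip_width': 0.0567}
the job is handed in; nothing more can be done
None
```

I handed the job in at 35.6 s with all three blue rods seated heavy end low, one per lane, and the lever shut over them. I swung the lever open to 1.60 rad, lifted each rod by its ball to see which end sank, and set them in lanes 3, 2 and 1.

- **Seating:** after shutting, the scene camera put the balls 1.2 to 2.3 mm from their seat points. It read the rod axes within 0.05 rad of the lanes.
- **Lever:** the top and scene cameras read -0.006 and -0.003 rad, against a limit of 0.12.
- **Robot:** clear of everything, with wrist force near zero.
- **Disagreement:** the top camera, which sees the balls half hidden by the bar, gave up to 5.7 mm in lane 1. That is still inside the 16 mm limit.
- **Not checked directly:** I could not measure the force on the lower rail; heavy end low rests on the sinking seen at each lift. I did not re-measure the bystanders, but planned every path clear of them.
- **Mishap:** rod C met about 20 N of contact on its first lowering into lane 1. I raised it, shifted it 3 mm towards the robot, and it then went in freely.

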